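# Turn the square ceramic lid over and fit it on its box

## Task

The square ceramic lid was left lying upside down on the bench, hollow side up. Turn it over and fit it rim down on the larger of the two open square boxes, so that its rim sits fully home on the ledge inside the box's mouth, and let go of it. Do not shove the box aside, and leave the other pottery and the tin where they are.

Things in the scene. Friction and masses are not known exactly. Their poses are not given: they have to be found in the camera images.
- lid: square white ceramic cap with thin blue bands, 56 x 56 mm, 40 mm tall, 150 g: closed flat top plate 8 mm thick, four flat walls 6 mm thick, open at the rim. Origin: centre of the outer face of the closed plate; z points out of the hollow, towards the rim (up at the start, must end down); x, y normal to the sides. Starts on the bench; stands steadily on any side.
- lid_rim (a point): centre of the lid's open rim, 40 mm from the origin along the lid's z
- box: the larger open box, loose, white ceramic with blue bands, 76 x 76 x 40 mm, 450 g. Its mouth is a pocket 59 x 59 mm, 10 mm deep, in a border 8.5 mm thick, with a flat ledge around a 45 mm square well. Origin: centre of the underside, z up, x, y normal to the sides. The lid fits at any quarter turn; its closed top then stands 70 mm above the bench.
- box_seat (a point): centre of the plane of the ledge on which the lid's rim rests, 30 mm above the box's underside; the border's top is 10 mm higher; axes as the box's
- small_box: bystander: a smaller box of the same kind, 62 x 62 x 40 mm, pocket 45 x 45 mm, too small for the lid; origin at the centre of the underside
- tagine: bystander: a miniature dish with conical cover, 90 mm across, 88 mm tall; origin at the centre of the underside
- ashtray: bystander: round bellied pot with a blue neck, 94 mm across, 75 mm tall; origin at the centre of the underside
- saucer: bystander: small white saucer, 84 mm across, 18 mm tall; origin at the centre of the underside
- tin: bystander: open steel tin, 72 mm across, 85 mm tall; origin at the centre of the underside
Mind the look-alikes: they are no part of the job. Leave any pink look-alike of the lid alone.

How it is judged:
At the end, for the whole second after the job is handed in: the lid is rim down (its z within 4 degrees of straight down) in the mouth of the larger box, its rim within 3 mm of the ledge in height and centred to 4 mm, at rest, the box upright and within 30 mm of where it started (angle between lid's own z axis and vertical above 3.07 rad and horizontal distance between lid_rim and box_seat below 0.004 m and z of lid_rim in the frame of box_seat between -0.003 and 0.003 m and angle between box's own z axis and vertical below 0.05 rad and distance of box from where it was at the start of the episode below 0.03 m and linear speed of each of lid, box below 0.02 m/s); the robot touches nothing.
It fails at once if the larger box is shoved more than 30 mm (distance of box from where it was at the start of the episode above 0.03 m).
It fails at once if the smaller box, the miniature tagine, the bellied pot, the saucer or the tin is shifted more than 30 mm (distance of any of small_box, tagine, ashtray, saucer, tin from where it was at the start of the episode above 0.03 m).
It also fails if it takes over 70 s, if anything falls off the work surface, if the arm or the gripper's body presses on something with over 40 N, if the wrist force passes 120 N, or if a joint passes its speed limit or range.

## Robot

A 6-joint arm with a two-finger parallel gripper is mounted at the origin on the work surface. World frame = base frame: x ahead of the robot, y to its left, z up, the work surface at z = 0. Lengths are in m, angles in rad, forces in N, time in s.
With the tool pointing down it reaches from about 0.325 to 0.775 m from the base axis. Payload 5.5 kg.
Tool frame: the origin (TCP) lies at the very end of the fingers, on their centre line; the grasp point (between the pads) lies 19 mm behind it; z points along the fingers, y is the line along which they close (so a half turn about z gives the same grasp; the last joint's range is limited). The gripper opens to 88 mm and grips with 3 to 60 N. Pads are 20 mm wide; open, the fingers measure 115 mm over their backs; the gripper's body (75 mm by 178 mm) begins 61 mm behind the grasp point.
Start: joints at [1.114, 0.091, 1.231, -0, 1.82, -0.057], TCP at [0.234, 0.553, 0.196] pointing down, gripper open.
Joint ranges: [-2.87, 2.87], [-0.86, 2.18], [0.17, 2.46], [-1.51, 4.65], [0.06, 2.69], [-2.65, 2.65]. Speed limits (rad/s): [2.57, 2.57, 3.01, 3.14, 3.14, 3.14].

## Interface

Orientations are given as [roll, pitch, yaw] about the fixed x, y, z axes, in that order (R = Rz(yaw) Ry(pitch) Rx(roll)).
In Python, from station import monitor, eyes, job gives the robot as it stands. The module is installed in compiled form; this text tells all that it offers.
- The arm moves only by the tool play_rows, never from a script. Its argument "commands" is text: rows parted by semicolons, each of 7 numbers parted by spaces: the shift along the tool's x, y, z in m, then the turn, a rotation vector about the tool's x, y, z in degrees, then the finger opening in m, from 0 to 0.0878. In form: dx dy dz wx wy wz hand; .... A call has exactly 8 rows; each row shifts and turns the commanded pose from where the row before left it, along the tool's axes as they then stand; what a row does not reach is not made up. A row lasts 1/12 s, in which the tool goes at most 41.7 mm and 7.16 degrees, less where a joint would pass 70% of its speed; a pose out of reach is approached as far as the arm can. A call is refused whole if a number of a shift passes 0.0417 or a number of a turn 7.16, either way. A call with a gripper value outside its range is refused whole. The fingers move at their own pace and stop on an object; "force" is the grip in N (left out, the last holds). Time passes only in rows, so rows that do not move let the fingers close, or fill a call up. It gives the time, the measured TCP pose, the force, the opening and the grip force at its end, in the units of the state.
- monitor.sense(): the state, without advancing time (a new reading comes with each control period).
- eyes.snapshot(name): name is "scene" or "side" or "wrist"; returns a dict with "color" (420x560x3 uint8, blue, green, red), "intrinsics" (3x3 intrinsics, pixels), "eye" and "attitude" of the camera in the world. Camera axes: x right, y up, looking along -z (the intrinsics and any distortion apply to the point x, -y, -z); pixel columns grow to the right and rows downward; lengths in m; the calibration is good to about 2 mm. A picture is of the moment at which its call begins. There is no depth.
- job.job_done(): hands the job in; it is judged then, once.
Trained networks look in the newest picture that a camera, given by its name, has taken for a name from the list of things; names that differ only in an ending like _2 or _b are one class to them, and where a whole thing is asked for, a point or a joint stands for the part that bears it (a point fixed in the world has none). Each returns a list of dicts, best first, with "score" (0 to 1); they miss things now and then, are a little off and sometimes report something else, mostly with a low value. They report only what shows in the picture. A call takes as long as a camera call. They do not tell look-alikes from the thing itself.
- eyes.boxes_of(camera, name): "at" ([column, row] in pixels, amid what is visible of it).
- eyes.pinpoint(camera, name): "at" ([column, row] in pixels: a listed point, or the origin of a listed thing).
The state is a dict: "time": time; "qpos": joint angles; "qvel": joint speeds; "joint_torque": joint torques, N m; "position": TCP position; "eef_rot": TCP orientation; "contact_force": force on the tool from outside, world axes, zero at the start; "ft_torque": the same for the moment, N m; "gripper_width": finger opening in m; "gripper_force": force on a finger pad.
Only numpy, scipy, OpenCV 4.12 (cv2) and the standard library are available. Lean on these libraries where they do the work, as an engineer would, in place of code of your own. Each camera call takes 0.05 s, during which the arm holds its last target. There are 200 camera calls.

## Working session

There is one attempt and no reset: what is moved stays moved. The work goes in short steps, Python scripts to look and compute and a tool call to move; the robot and the scene stay as the last step left them, time stands still between calls to the robot, and variables do not carry over. Pictures are saved under pics/ and viewed, at most 10 in all, crops included, and the job is handed in when it is done.

Besides the shell and the picture viewer there is one more tool, called in YAML: its name, and indented under it one key for each argument. play_rows: Moves the arm, as the interface text tells. Its arguments: {"type":"object","properties":{"commands":{"type":"string"},"force":{"type":"number"}},"required":["commands"]}

```bash
mkdir -p pics; cat > h.py <<'E'
import numpy as np, cv2
from station import monitor, eyes, job
def snap(c,f=None):
    s=eyes.snapshot(c)
    if f: cv2.imwrite('pics/'+f,s['color'])
    return s
def ray(s,px):
    K=np.array(s['intrinsics']);d=np.linalg.inv(K)@np.array([px[0],px[1],1.])
    R=np.array(s['attitude']); 
    if R.shape!=(3,3):
        print('att',R)
    return np.array(s['eye']),R@np.array([d[0],-d[1],-d[2]])
def onz(s,px,z):
    e,d=ray(s,px);return e+d*(z-e[2])/d[2]
def proj(s,P):
    R=np.array(s['attitude']);p=(np.atleast_2d(P)-s['eye'])@R
    q=np.c_[p[:,0],-p[:,1],-p[:,2]]@np.array(s['intrinsics']).T
    return q[:,:2]/q[:,2:]
E
python3 - <<'E'
from h import *
for c in ('scene','side','wrist'):
    s=snap(c,c+'0.png');print(c,s['intrinsics'],s['eye'],s['attitude'],s.keys())
    for n in ('lid','box','small_box','lid_rim','box_seat'):
        print(n,[(np.round(d['at']),round(d['score'],2)) for d in eyes.pinpoint(c,n)[:4]])
a=cv2.imread('pics/scene0.png');b=cv2.imread('pics/side0.png')
cv2.imwrite('pics/both.png',cv2.resize(np.vstack([a,b]),None,fx=.71,fy=.71))
print(monitor.sense())
E
```

```text
scene [[463.85147552   0.         285.23827266]
 [  0.         463.85147552 220.57242609]
 [  0.           0.           1.        ]] [1.22242622 0.14144929 1.12129355] [0.55605084 0.00266006 1.68831772] dict_keys(['color', 'intrinsics', 'eye', 'attitude'])
lid [(array([173., 179.]), 0.89), (array([190., 217.]), 0.79), (array([202., 267.]), 0.58)]
box [(array([341., 202.]), 0.61), (array([191., 217.]), 0.27)]
small_box [(array([289., 250.]), 0.76)]
lid_rim [(array([197., 263.]), 0.83), (array([189., 210.]), 0.82), (array([164., 174.]), 0.74)]
box_seat [(array([343., 200.]), 0.63)]
side [[415.05922306   0.         280.81010327]
 [  0.         415.05922306 209.1643131 ]
 [  0.           0.           1.        ]] [ 0.49464804 -0.63220626  0.5721989 ] [ 0.89599832 -0.01619969 -0.1162609 ] dict_keys(['color', 'intrinsics', 'eye', 'attitude'])
lid [(array([209., 379.]), 0.94), (array([280., 325.]), 0.73), (array([360., 284.]), 0.68)]
box [(array([225., 179.]), 0.81)]
small_box [(array([292., 210.]), 0.63)]
lid_rim [(array([364., 270.]), 0.78), (array([277., 306.]), 0.68), (array([205., 360.
[... 379 characters left out ...]
: 0.9, 'qpos': array([ 1.11431414e+00,  9.10758583e-02,  1.23071663e+00,  2.89464603e-05,
        1.81979831e+00, -5.67119452e-02]), 'qvel': array([-9.40200249e-05, -1.24366134e-04,  9.31184412e-04, -8.42136824e-04,
        8.30356645e-04,  8.26069357e-05]), 'joint_torque': array([ 2.31317958e-03, -4.46178603e+01, -4.06524611e+01,  6.99697179e-02,
        1.88866141e-02,  1.31117466e-05]), 'position': array([0.23352616, 0.5526983 , 0.19573628]), 'eef_rot': array([ 3.14158921e+00, -2.79033674e-05,  2.74182955e+00]), 'contact_force': array([0.44338304, 0.3267323 , 0.92886583]), 'ft_torque': array([0.01260554, 0.00030943, 0.01491231]), 'gripper_force': 0.0, 'gripper_width': 0.08785387240437145}
```

View pics/scene0.png

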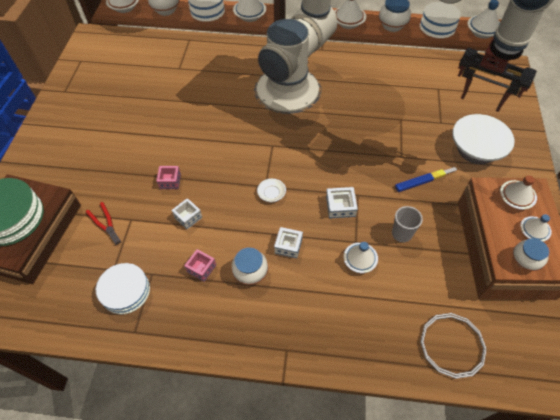

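View pics/side0.png

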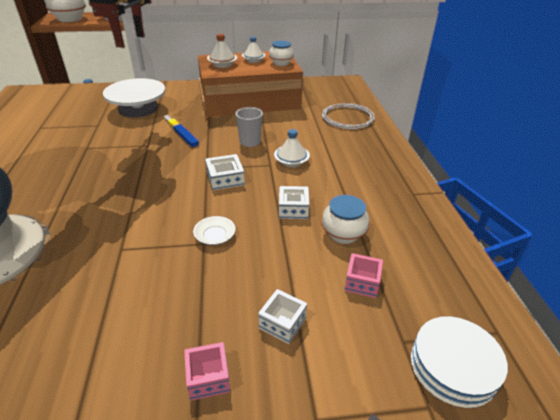

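The white lid lies at scene (187,213) and side (283,316). The pink look-alikes are at scene (168,177) and (200,264), and they are not the target. The larger box is at scene (342,202), side (225,172), with the wider rim. The small box is at scene (289,242). I'll confirm with one crop while I fit the poses.

```bash
cat >> h.py <<'E'
from scipy.spatial.transform import Rotation as Ro
from scipy.optimize import minimize
_snap=snap
def snap(c,f=None):
    s=_snap(c,f); s['attitude']=Ro.from_euler('xyz',s['attitude']).as_matrix() if np.size(s['attitude'])==3 else s['attitude']; return s
def mask(s,px,r=45,thr=30):
    im=s['color'].astype(int); m=((im[:,:,2]-im[:,:,0])<thr).astype(np.uint8)
    m=cv2.morphologyEx(m,cv2.MORPH_CLOSE,np.ones((3,3),np.uint8))
    n,l,st,ce=cv2.connectedComponentsWithStats(m)
    x,y=map(int,px); w=l[y-5:y+6,x-12:x+13].ravel();w=w[w>0]
    k=np.bincount(w).argmax(); c=cv2.findContours((l==k).astype(np.uint8),cv2.RETR_EXTERNAL,cv2.CHAIN_APPROX_NONE)[0]
    return cv2.convexHull(np.vstack(c))[:,0].astype(np.float32)
def corners(x,y,yaw,a,h,z0=0):
    c,s_=np.cos(yaw),np.sin(yaw);P=[]
    for z in (z0,z0+h):
        for u,v in ((-a,-a),(a,-a),(a,a),(-a,a)): P.append((x+c*u-s_*v,y+s_*u+c*v,z))
    return np.array(P)
def fit(views,x0,side,h,z0=0):
    def cost(p):
        J=0
        for s,H in views:
            q=cv2.convexHull(proj(s,corners(*p,side/2,h,z0)).astype(np.float32))[:,0]
            i=cv2.intersectConvexConvex(q,H)[0]; a=cv2.contourArea(q);b=cv2.contourArea(H)
            J+=1-i/(a+b-i)
        return J
    best=min((minimize(cost,[*x0,y],method='Nelder-Mead',options=dict(initial_simplex=[[*x0,y],[x0[0]+.01,x0[1],y],[x0[0],x0[1]+.01,y],[*x0,y+.2]],xatol=1e-5,fatol=1e-5)) for y in (0,.4,.8,1.2)),key=lambda r:r.fun)
    return best.x,best.fun
E
python3 - <<'E'
from h import *
S=snap('scene');D=snap('side')
for n,a,b,side in (('lid',(187,213),(283,316),.056),('box',(342,202),(225,172),.076),('small',(289,242),(294,202),.062)):
    A=mask(S,a);B=mask(D,b);g=onz(S,a,.02)
    print(n,g,onz(D,b,.02),[np.ptp(A,axis=0),np.ptp(B,axis=0)])
    for v in ([(S,A),(D,B)],[(S,A)],[(D,B)]): print(fit(v,g[:2],side,.04))
for n,p,z in(('pinkA',(168,177),.02),('pinkB',(200,264),.02),('saucer',(271,190),.01),('pot',(249,265),.04),('tin',(406,225),.04),('tagine',(361,260),.02),('pliers',(104,222),0)): print(n,onz(S,p,z))
c=D['color'][110:400,170:400];cv2.imwrite('pics/crop.png',cv2.resize(c,None,fx=2,fy=2,interpolation=2))
w=snap('wrist');st=monitor.sense()
T=Ro.from_euler('xyz',st['eef_rot']).as_matrix()
print('cam in tool',T.T@(w['eye']-st['position']),T.T@w['attitude'])
E
```

```text
lid [ 0.55015032 -0.2204163   0.02      ] [ 0.55514877 -0.22171699  0.02      ] [array([28., 29.], dtype=float32), array([47., 53.], dtype=float32)]
(array([ 0.55396189, -0.22061558,  0.91529803]), np.float64(0.12377079097767396))
(array([ 0.55155744, -0.2216751 , -0.68621379]), np.float64(0.05484318495355822))
(array([ 0.55437082, -0.22033444,  0.92295564]), np.float64(0.02365305264912032))
box [0.46204307 0.21251044 0.02      ] [0.46733606 0.20628716 0.02      ] [array([31., 30.], dtype=float32), array([37., 34.], dtype=float32)]
(array([0.4647812 , 0.20932144, 0.18206075]), np.float64(0.07903273729208804))
(array([0.46292812, 0.20938466, 0.19940107]), np.float64(0.02851226192528289))
(array([0.46558513, 0.20925324, 0.17270946]), np.float64(0.024382628624289526))
small [0.60997481 0.07648287 0.02      ] [0.61511439 0.07441394 0.02      ] [array([28., 29.], dtype=float32), array([29., 32.], dtype=float32)]
(array([0.61284143, 0.07421814, 1.44831359]), np.float64(0.08811626306106002))
(array([ 0.61175339,  0.07407829, -0.13151582]), np.float64(0.03673661701157982))
(array([ 0.61349046,  0.07488919, -0.11898439]), np.float64(0.02497437359585397))
pinkA [ 0.43197384 -0.30558272  0.02      ]
pinkB [ 0.70333457 -0.14964756  0.02      ]
saucer [0.43659895 0.00352022 0.01      ]
pot [ 0.7008651 -0.017572   0.04     ]
tin [0.5314659  0.38848536 0.04      ]
tagine [0.64217622 0.27244831 0.02      ]
pliers [ 0.59508064 -0.45467952  0.        ]
cam in tool [ 0.06619864 -0.00086463 -0.18884195] [[-2.60186305e-04  9.69844391e-01  2.43724822e-01]
 [ 9.99999879e-01  1.50754783e-04  4.67648687e-04]
 [ 4.16803773e-04  2.43724914e-01 -9.69844314e-01]]
```

View pics/crop.png

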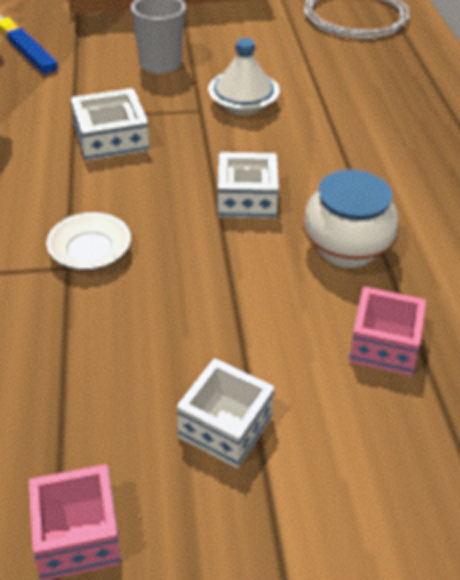

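The crop confirms it. The white hollow lid is at crop (226,410), between the two pink ones, which I leave alone. The larger box is at crop (110,122) and the small box at (248,183). Next I'll hover over the lid.

```bash
cat >> h.py <<'E'
def plan(pos,R,n,start=None,nd=1):
    """same row repeated n times from measured pose to pos,R"""
    if start is None:
        st=monitor.sense(); start=(np.array(st['position']),Ro.from_euler('xyz',st['eef_rot']).as_matrix())
    p,R0=start; w=Ro.from_matrix(R0.T@R).as_rotvec()/n
    M=sum(Ro.from_rotvec(k*w).as_matrix() for k in range(n))
    s=np.linalg.solve(M,R0.T@(np.array(pos)-p))
    print(n,'rows:',*np.round(s,5),*np.round(np.degrees(w),3)); 
    return np.array(pos),R
def tool(az,tilt):
    """tool x at azimuth az(deg) when vertical; tilt deg: tool z leans toward -x (i.e. outward if x points inward)"""
    return Ro.from_euler('z',az,degrees=True).as_matrix()@Ro.from_euler('x',180,degrees=True).as_matrix()@Ro.from_euler('y',-tilt,degrees=True).as_matrix()
E
python3 - <<'E'
from h import *
print(tool(142,45)[:,2],tool(142,45)[:,1])
plan([.553,-.2205,.2],tool(142,0),24)
E
```

```text
[ 0.55720775 -0.4353384  -0.70710678] [6.15661475e-01 7.88010754e-01 1.22464680e-16]
24 rows: -0.02777 -0.02124 -0.00018 -0.0 -0.0 0.629
```

play_rows:
  commands: "-0.0278 -0.0212 -0.006 0 0 0.63 0.0878;-0.0278 -0.0212 -0.006 0 0 0.63 0.0878;-0.0278 -0.0212 -0.006 0 0 0.63 0.0878;-0.0278 -0.0212 -0.006 0 0 0.63 0.0878;-0.0278 -0.0212 -0.006 0 0 0.63 0.0878;-0.0278 -0.0212 -0.006 0 0 0.63 0.0878;-0.0278 -0.0212 -0.006 0 0 0.63 0.0878;-0.0278 -0.0212 -0.006 0 0 0.63 0.0878"

```text
time: 1.72
position: [0.3633, 0.3033, 0.2442]
eef_rot: [3.141, 0.0, 2.654]
contact_force: [0.2, 0.2, -0.4]
gripper_width: 0.088
gripper_force: 0.0
```

play_rows:
  commands: "-0.0278 -0.0212 0 0 0 0.63 0.0878;-0.0278 -0.0212 0 0 0 0.63 0.0878;-0.0278 -0.0212 0 0 0 0.63 0.0878;-0.0278 -0.0212 0 0 0 0.63 0.0878;-0.0278 -0.0212 0 0 0 0.63 0.0878;-0.0278 -0.0212 0 0 0 0.63 0.0878;-0.0278 -0.0212 0 0 0 0.63 0.0878;-0.0278 -0.0212 0 0 0 0.63 0.0878"

```text
time: 2.38
position: [0.4703, 0.0448, 0.244]
eef_rot: [3.141, 0.001, 2.565]
contact_force: [0.5, 0.9, 1.1]
gripper_width: 0.088
gripper_force: 0.0
```

play_rows:
  commands: "-0.0278 -0.0212 0.006 0 0 0.63 0.0878;-0.0278 -0.0212 0.006 0 0 0.63 0.0878;-0.0278 -0.0212 0.006 0 0 0.63 0.0878;-0.0278 -0.0212 0.006 0 0 0.63 0.0878;-0.0278 -0.0212 0.006 0 0 0.63 0.0878;-0.0278 -0.0212 0.006 0 0 0.63 0.0878;-0.0278 -0.0212 0.006 0 0 0.63 0.0878;-0.0278 -0.0212 0.006 0 0 0.63 0.0878"

```text
time: 3.05
position: [0.5542, -0.2219, 0.1955]
eef_rot: [3.141, 0.0, 2.477]
contact_force: [0.4, 0.7, 0.0]
gripper_width: 0.088
gripper_force: 0.0
```

```bash
python3 - <<'E'
from h import *
s=monitor.sense();print(s['time'],s['qpos'],s['position'],np.degrees(s['eef_rot']),s['contact_force'])
for i in range(4): eyes.snapshot('wrist')
w=snap('wrist','w1.png');s=monitor.sense();print(s['position'],np.degrees(s['eef_rot']))
print(proj(w,[[.553,-.2205,0],[.553,-.2205,.04]]))
E
```

```text
3.05 [-4.37952663e-01  8.25107736e-02  1.24018563e+00  9.02885339e-05
  1.81855469e+00 -1.34437283e+00] [ 0.55421185 -0.22194771  0.19550207] [1.79990720e+02 1.79445452e-02 1.41935318e+02] [0.43309072 0.68402469 0.04735325]
[ 0.55388927 -0.21974558  0.19578564] [ 1.79977068e+02 -3.04091731e-02  1.41966921e+02]
[[275.99907616 186.07530131]
 [276.0382909  192.49172149]]
```

View pics/w1.png

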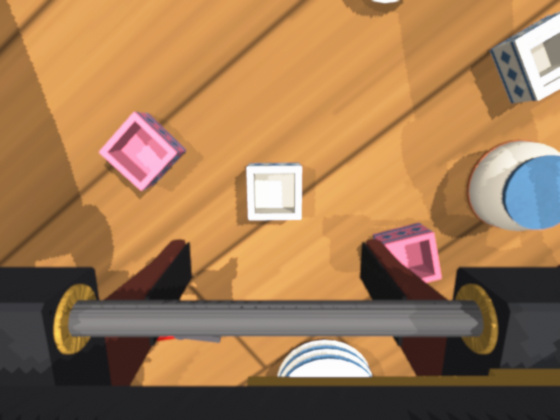

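The wrist view shows the lid square-on at (274,192), with the pink ones clear at (140,152) and (410,255). I'll refine the lid pose from this view and plan the inward tilt.

```bash
python3 - <<'E'
from h import *
w=snap('wrist');H=mask(w,(262,168)) ;print(np.ptp(H,axis=0),H.mean(0))
x,f=fit([(w,H)],(.553,-.2205),.056,.04);print(x,np.degrees(x[2]),f)
D=snap('side');B=mask(D,(283,316));print(fit([(w,H),(D,B)],(.553,-.2205),.056,.04))
R=tool(142,-45);z=R[:,2];P=np.array([x[0],x[1],.027])+.019*z;print(z)
plan(P-.12*z,R,8)
E
```

```text
[54. 57.] [271.7857  193.35715]
[ 0.55268448 -0.22310756  0.90781297] 52.01385154554884 0.013084441516493128
(array([ 0.55288974, -0.2228771 ,  0.91230378]), np.float64(0.10106339779597584))
[-0.55720775  0.4353384  -0.70710678]
8 rows: -0.01303 -0.00053 0.00873 0.002 5.633 0.009
```

play_rows:
  commands: "-0.013 -0.0005 0.0087 0 5.63 0 0.0878;-0.013 -0.0005 0.0087 0 5.63 0 0.0878;-0.013 -0.0005 0.0087 0 5.63 0 0.0878;-0.013 -0.0005 0.0087 0 5.63 0 0.0878;-0.013 -0.0005 0.0087 0 5.63 0 0.0878;-0.013 -0.0005 0.0087 0 5.63 0 0.0878;-0.013 -0.0005 0.0087 0 5.63 0 0.0878;-0.013 -0.0005 0.0087 0 5.63 0 0.0878"

```text
time: 4.07
position: [0.5951, -0.2585, 0.0967]
eef_rot: [3.14, -0.762, 2.479]
contact_force: [4.7, -1.6, 2.8]
gripper_width: 0.0874
gripper_force: 0.0
```

```bash
python3 - <<'E'
from h import *
s=monitor.sense();print(s['time'],s['qpos'],s['position'],np.degrees(s['eef_rot']))
R=tool(142,-45);z=R[:,2];P=np.array([.553,-.2225,.027])+.019*z
e=R.T@(np.array(s['position'])-(P-.12*z));print('err tool',e,np.degrees(Ro.from_matrix(R.T@Ro.from_euler('xyz',s['eef_rot']).as_matrix()).as_rotvec()))
plan(P,R,8)
E
```

```text
4.0667 [-0.52028552  1.13474501  0.1685137   0.19066952  2.58736796 -1.30505857] [ 0.59506809 -0.25850461  0.09668318] [179.88634132 -43.68482066 142.05156616]
err tool [ 0.01015859 -0.00247232  0.0126117 ] [-0.07761099 -1.3151421  -0.03818413]
8 rows: -0.0011 0.0003 0.01344 0.01 0.164 0.005
```

play_rows:
  commands: "-0.0011 0.0003 0.0134 0 0.16 0 0.0878;-0.0011 0.0003 0.0134 0 0.16 0 0.0878;-0.0011 0.0003 0.0134 0 0.16 0 0.0878;-0.0011 0.0003 0.0134 0 0.16 0 0.0878;-0.0011 0.0003 0.0134 0 0.16 0 0.0878;0 0 0 0 0 0 0.0878;0 0 0 0 0 0 0.0878;0 0 0 0 0 0 0.0878"

```text
time: 4.73
position: [0.5645, -0.2328, 0.0473]
eef_rot: [3.138, -0.765, 2.479]
contact_force: [1.2, 1.0, -0.7]
gripper_width: 0.0874
gripper_force: 0.0
```

```bash
python3 - <<'E'
from h import *
s=monitor.sense();print(s['time'],s['qpos'],s['position'],np.degrees(s['eef_rot']),s['contact_force'])
R=tool(142,-45);z=R[:,2];P=np.array([.553,-.2225,.027])+.019*z
plan(P,R,4)
w=snap('side','s2.png');cv2.imwrite('pics/s2c.png',cv2.resize(w['color'][180:420,150:450],None,fx=2,fy=2))
E
```

```text
4.7333 [-0.51289201  0.93529766  0.56918908  0.15698018  2.3899517  -1.34722707] [ 0.56450395 -0.23278999  0.04727673] [179.80068036 -43.8320724  142.03412649] [ 1.23505672  1.04162646 -0.69453435]
4 rows: -0.00072 0.00024 0.01107 0.044 0.292 0.007
```

View pics/s2c.png

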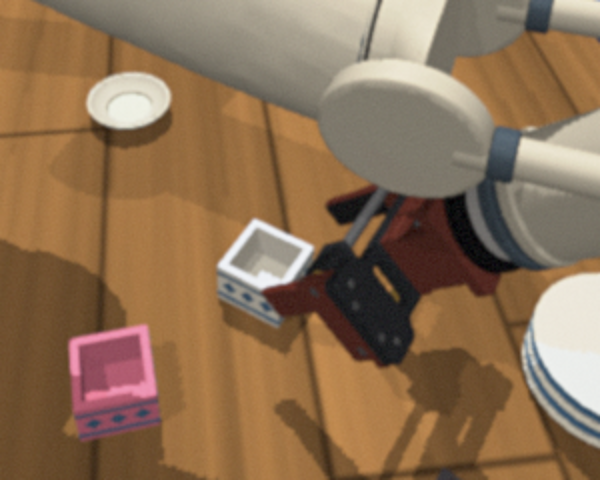

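The fingers straddle the white lid (crop (265,270)) and the reach is comfortable. I'll go in and grip.

play_rows:
  commands: "-0.0007 0.0002 0.0111 0 0.29 0 0.0878;-0.0007 0.0002 0.0111 0 0.29 0 0.0878;-0.0007 0.0002 0.0111 0 0.29 0 0.0878;-0.0007 0.0002 0.0111 0 0.29 0 0.0878;0 0 0 0 0 0 0.0878;0 0 0 0 0 0 0.0878;0 0 0 0 0 0 0.0878;0 0 0 0 0 0 0.05"
  force: 30

```text
time: 5.45
position: [0.5423, -0.215, 0.0131]
eef_rot: [3.138, -0.785, 2.478]
contact_force: [-0.5, 0.2, -0.4]
gripper_width: 0.0837
gripper_force: 0.0
```

play_rows:
  commands: "0 0 0 0 0 0 0.045;0 0 0 0 0 0 0.045;0 0 0 0 0 0 0.045;0 0 0 0 0 0 0.045;0 0 0 0 0 0 0.045;0 0 0 0 0 0 0.045;0 0 0 0 0 0 0.045;0 0 0 0 0 0 0.045"
  force: 30

```text
time: 6.12
position: [0.5416, -0.2145, 0.0122]
eef_rot: [3.138, -0.787, 2.478]
contact_force: [1.7, -0.1, 0.6]
gripper_width: 0.0556
gripper_force: 30.0
```

```bash
python3 - <<'E'
from h import *
s=monitor.sense();print(s['time'],s['position'],np.degrees(s['eef_rot']),s['contact_force'],s['gripper_width'],s['gripper_force'])
D=snap('side','s3.png')
E
```

```text
6.1167 [ 0.54164279 -0.21447648  0.01217611] [179.80547899 -45.08406402 141.97508292] [ 1.66953832 -0.13339682  0.60297087] 0.05559522471214002 29.997275099158287
```

Gripped at 55.6 mm. Next: lift, turn 90° about tool y, and hover over a free spot at (0.50,-0.17).

```bash
python3 - <<'E'
from h import *
st=monitor.sense();R0=Ro.from_euler('xyz',st['eef_rot']).as_matrix();p=np.array(st['position'])
a=plan(p+[0,0,.1],R0,4)
R=tool(142,45);z=R[:,2]
plan(np.array([.50,-.17,.060])+.019*z,R,16,start=a)
E
```

```text
4 rows: 0.0177 6e-05 -0.01765 0.0 0.0 0.0
16 rows: 0.00301 0.00058 0.00471 0.009 -5.63 -0.012
```

play_rows:
  commands: "0.0177 0 -0.0177 0 0 0 0.045;0.0177 0 -0.0177 0 0 0 0.045;0.0177 0 -0.0177 0 0 0 0.045;0.0177 0 -0.0177 0 0 0 0.045;0.003 0.0006 0.0047 0 -5.63 0 0.045;0.003 0.0006 0.0047 0 -5.63 0 0.045;0.003 0.0006 0.0047 0 -5.63 0 0.045;0.003 0.0006 0.0047 0 -5.63 0 0.045"

```text
time: 6.83
position: [0.5268, -0.2005, 0.1041]
eef_rot: [3.139, -0.389, 2.476]
contact_force: [0.5, -1.3, 0.1]
gripper_width: 0.0561
gripper_force: 30.0
```

play_rows:
  commands: "0.003 0.0006 0.0047 0 -5.63 0 0.045;0.003 0.0006 0.0047 0 -5.63 0 0.045;0.003 0.0006 0.0047 0 -5.63 0 0.045;0.003 0.0006 0.0047 0 -5.63 0 0.045;0.003 0.0006 0.0047 0 -5.63 0 0.045;0.003 0.0006 0.0047 0 -5.63 0 0.045;0.003 0.0006 0.0047 0 -5.63 0 0.045;0.003 0.0006 0.0047 0 -5.63 0 0.045"

```text
time: 7.5
position: [0.5095, -0.1806, 0.069]
eef_rot: [3.139, 0.397, 2.474]
contact_force: [-0.4, 0.7, -1.4]
gripper_width: 0.0556
gripper_force: 30.0
```

play_rows:
  commands: "0.003 0.0006 0.0047 0 -5.63 0 0.045;0.003 0.0006 0.0047 0 -5.63 0 0.045;0.003 0.0006 0.0047 0 -5.63 0 0.045;0.003 0.0006 0.0047 0 -5.63 0 0.045;0 0 0 0 0 0 0.045;0 0 0 0 0 0 0.045;0 0 0 0 0 0 0.045;0 0 0 0 0 0 0.045"

```text
time: 8.17
position: [0.5128, -0.1792, 0.051]
eef_rot: [3.135, 0.788, 2.47]
contact_force: [-0.4, -0.2, -1.5]
gripper_width: 0.0558
gripper_force: 30.0
```

```bash
python3 - <<'E'
from h import *
s=monitor.sense();print(s['time'],s['qpos'],s['position'],np.degrees(s['eef_rot']),s['contact_force'],s['gripper_width'])
R=tool(142,45);z=R[:,2]
plan(np.array([.50,-.17,.036])+.019*z,R,6)
E
```

```text
8.1667 [-0.16245628 -0.75144886  2.35113966 -0.45922507  0.87373821 -0.88921637] [ 0.51283001 -0.17917508  0.05100242] [179.6456221   45.12432116 141.53371365] [-0.35740989 -0.20158027 -1.47624685] 0.05580733548492697
6 rows: 0.00363 -0.00012 0.00307 0.004 0.021 -0.055
```

play_rows:
  commands: "0.0036 -0.0001 0.0031 0 0 0 0.045;0.0036 -0.0001 0.0031 0 0 0 0.045;0.0036 -0.0001 0.0031 0 0 0 0.045;0.0036 -0.0001 0.0031 0 0 0 0.045;0.0036 -0.0001 0.0031 0 0 0 0.045;0 0 0 0 0 0 0.045;0 0 0 0 0 0 0.045;0 0 0 0 0 0 0.045"

```text
time: 8.83
position: [0.5093, -0.1776, 0.0232]
eef_rot: [3.139, 0.785, 2.473]
contact_force: [-0.4, -0.1, 0.0]
gripper_width: 0.0557
gripper_force: 30.0
```

play_rows:
  commands: "0.0007 0 0.0007 0 0 0 0.045;0.0007 0 0.0007 0 0 0 0.045;0.0007 0 0.0007 0 0 0 0.045;0.0007 0 0.0007 0 0 0 0.045;0.0007 0 0.0007 0 0 0 0.045;0.0007 0 0.0007 0 0 0 0.045;0 0 0 0 0 0 0.045;0 0 0 0 0 0 0.045"

```text
time: 9.5
position: [0.5092, -0.1776, 0.017]
eef_rot: [3.139, 0.785, 2.473]
contact_force: [-0.4, -0.2, -1.7]
gripper_width: 0.0558
gripper_force: 30.0
```

```bash
python3 - <<'E'
from h import *
s=monitor.sense();print(s['time'],s['qpos'],s['position'],np.degrees(s['eef_rot']),s['contact_force'],s['gripper_width'])
R=tool(142,45);z=R[:,2];print(s['position']-.019*z)
E
```

```text
9.5 [-0.15923922 -0.72772105  2.39855925 -0.48895775  0.81478686 -0.84518336] [ 0.50915828 -0.17756304  0.01698072] [179.83485544  44.9574503  141.71765782] [-0.41962209 -0.20689756 -1.72698276] 0.05576010676748603
[ 0.49857133 -0.16929161  0.03041574]
```

play_rows:
  commands: "0.0003 0 0.0003 0 0 0 0.045;0.0003 0 0.0003 0 0 0 0.045;0.0003 0 0.0003 0 0 0 0.045;0.0003 0 0.0003 0 0 0 0.045;0 0 0 0 0 0 0.045;0 0 0 0 0 0 0.045;0 0 0 0 0 0 0.045;0 0 0 0 0 0 0.045"

```text
time: 10.17
position: [0.5093, -0.1776, 0.0155]
eef_rot: [3.138, 0.785, 2.473]
contact_force: [-0.6, 0.4, -1.5]
gripper_width: 0.0557
gripper_force: 30.0
```

play_rows:
  commands: "0.0003 0 0.0003 0 0 0 0.045;0.0003 0 0.0003 0 0 0 0.045;0.0003 0 0.0003 0 0 0 0.045;0 0 0 0 0 0 0.045;0 0 0 0 0 0 0.045;0 0 0 0 0 0 0.045;0 0 0 0 0 0 0.045;0 0 0 0 0 0 0.045"

```text
time: 10.83
position: [0.5097, -0.1778, 0.0153]
eef_rot: [3.138, 0.787, 2.473]
contact_force: [-3.4, 1.8, 5.7]
gripper_width: 0.0554
gripper_force: 30.0
```

Contact was felt at grasp height 28.7 mm, so the lid is down on its side. I'll release, back off, and swing over to inward tilt −55°.

play_rows:
  commands: "-0.0003 0 -0.0003 0 0 0 0.0878;0 0 0 0 0 0 0.0878;0 0 0 0 0 0 0.0878;0 0 0 0 0 0 0.0878;0 0 0 0 0 0 0.0878;0 0 0 0 0 0 0.0878;0 0 -0.01 0 0 0 0.0878;0 0 -0.02 0 0 0 0.0878"

```text
time: 11.5
position: [0.4912, -0.1647, 0.0333]
eef_rot: [-3.141, 0.781, 2.474]
contact_force: [-0.1, 0.4, -0.1]
gripper_width: 0.0878
gripper_force: 0.0
```

play_rows:
  commands: "0 0 -0.02 0 0 0 0.0878;0 0 -0.02 0 0 0 0.0878;0 0 -0.02 0 0 0 0.0878;0 0 -0.02 0 0 0 0.0878;0 0 -0.02 0 0 0 0.0878;0 0 0 0 0 0 0.0878;0 0 0 0 0 0 0.0878;0 0 0 0 0 0 0.0878"

```text
time: 12.17
position: [0.4805, -0.1165, 0.1008]
eef_rot: [-3.115, 0.766, 2.474]
contact_force: [-0.2, -0.4, 0.3]
gripper_width: 0.0878
gripper_force: 0.0
```

```bash
python3 - <<'E'
from h import *
s=monitor.sense();print(s['time'],s['qpos'],s['position'],np.degrees(s['eef_rot']),s['gripper_width'])
R=tool(142,0);z=R[:,2]
plan(np.array([.5035,-.1729,.2]),R,8)
w=snap('side','s4.png');cv2.imwrite('pics/s4c.png',cv2.resize(w['color'][100:400,100:450],None,fx=2,fy=2))
E
```

```text
12.1667 [ 0.06635736 -0.8552558   2.30688783 -0.55852535  1.15097272 -0.73710901] [ 0.48053051 -0.11646385  0.10075447] [-178.47535556   43.88756131  141.75164803] 0.08780650752507178
8 rows: -0.01148 -0.00389 -0.00866 -0.193 5.485 -0.103
```

View pics/s4c.png

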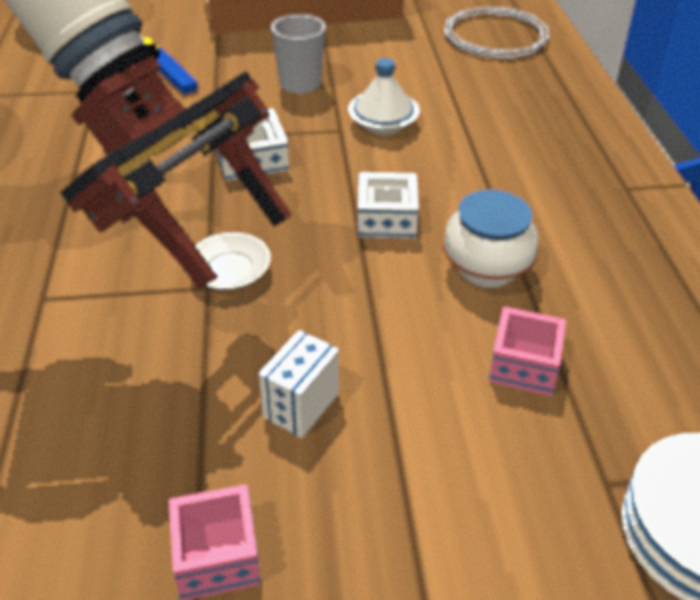

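The lid now stands on its side at crop (300,383), closed plate facing away from the base, everything else unmoved. I'll go to a vertical hover and measure.

play_rows:
  commands: "-0.0115 -0.0039 -0.0087 -0.19 5.49 -0.1 0.0878;-0.0115 -0.0039 -0.0087 -0.19 5.49 -0.1 0.0878;-0.0115 -0.0039 -0.0087 -0.19 5.49 -0.1 0.0878;-0.0115 -0.0039 -0.0087 -0.19 5.49 -0.1 0.0878;-0.0115 -0.0039 -0.0087 -0.19 5.49 -0.1 0.0878;-0.0115 -0.0039 -0.0087 -0.19 5.49 -0.1 0.0878;-0.0115 -0.0039 -0.0087 -0.19 5.49 -0.1 0.0878;-0.0115 -0.0039 -0.0087 -0.19 5.49 -0.1 0.0878"

```text
time: 12.88
position: [0.5036, -0.1745, 0.202]
eef_rot: [3.14, -0.003, 2.476]
contact_force: [0.2, 0.3, 0.8]
gripper_width: 0.0877
gripper_force: 0.0
```

```bash
cat >> h.py <<'E'
def cornersB(x,y,yaw,hx,hy,h):
    c,s_=np.cos(yaw),np.sin(yaw)
    return np.array([(x+c*u-s_*v,y+s_*u+c*v,z) for z in (0,h) for u,v in ((-hx,-hy),(hx,-hy),(hx,hy),(-hx,hy))])
def fitB(views,x0,hx,hy,h):
    def cost(p):
        J=0
        for s,H in views:
            q=cv2.convexHull(proj(s,cornersB(*p,hx,hy,h)).astype(np.float32))[:,0]
            i=cv2.intersectConvexConvex(q,H)[0]; a=cv2.contourArea(q);b=cv2.contourArea(H); J+=1-i/(a+b-i)
        return J
    r=minimize(cost,x0,method='Nelder-Mead',options=dict(initial_simplex=[x0]+[list(np.array(x0)+d) for d in np.diag([.008,.008,.1])],xatol=1e-5,fatol=1e-5));return r.x,r.fun
E
python3 - <<'E'
from h import *
for i in range(5): eyes.snapshot('wrist')
w=snap('wrist','w5.png');s=monitor.sense();print(s['time'],s['qpos'],s['position'],np.degrees(s['eef_rot']))
x0=[.5035,-.1729,np.radians(-38)]
px=proj(w,[[*x0[:2],.056]])[0];print(px)
H=mask(w,px);print(np.ptp(H,axis=0))
D=snap('side');B=mask(D,(250,292));print(np.ptp(B,axis=0))
for v in ([(w,H)],[(D,B)]):
    x,f=fitB(v,x0,.02,.028,.056);print(x,np.degrees(x[2]),f)
E
```

```text
13.1833 [-3.94936622e-01 -9.24940651e-02  1.40486076e+00  2.29341967e-04
  1.82859859e+00 -1.30125356e+00] [ 0.50281267 -0.17266518  0.20101294] [1.79978183e+02 3.12650801e-02 1.41931484e+02]
[276.99143625 195.08891936]
[56. 45.]
[38. 51.]
[ 0.50276095 -0.17375922 -0.67194904] -38.49984398332343 0.02955446604027412
[ 0.50475647 -0.17170329 -0.62776449] -35.96825583664557 0.041514491727328906
```

The measurement agrees with the prediction to within 1 mm. Next comes the second grasp.

```bash
python3 - <<'E'
from h import *
R=tool(142,-55);z=R[:,2];P=np.array([.5128,-.1805,.029])+.014*z;print(P)
a=plan(P-.09*z,R,8)
plan(P,R,6,start=a)
E
```

```text
[ 0.50376299 -0.17343952  0.02096993]
8 rows: -0.01575 -4e-05 0.01136 0.007 6.889 -0.001
6 rows: 0.0 -0.0 0.015 0.0 0.0 0.0
```

play_rows:
  commands: "-0.0157 0 0.0114 0 6.89 0 0.0878;-0.0157 0 0.0114 0 6.89 0 0.0878;-0.0157 0 0.0114 0 6.89 0 0.0878;-0.0157 0 0.0114 0 6.89 0 0.0878;-0.0157 0 0.0114 0 6.89 0 0.0878;-0.0157 0 0.0114 0 6.89 0 0.0878;-0.0157 0 0.0114 0 6.89 0 0.0878;-0.0157 0 0.0114 0 6.89 0 0.0878"

```text
time: 13.9
position: [0.5626, -0.2183, 0.076]
eef_rot: [3.14, -0.949, 2.48]
contact_force: [1.4, -0.1, 0.1]
gripper_width: 0.0875
gripper_force: 0.0
```

play_rows:
  commands: "0 0 0 0 0 0 0.0878;0 0 0 0 0 0 0.0878;0 0 0.015 0 0 0 0.0878;0 0 0.015 0 0 0 0.0878;0 0 0.015 0 0 0 0.0878;0 0 0 0 0 0 0.0878;0 0 0 0 0 0 0.0878;0 0 0 0 0 0 0.0878"

```text
time: 14.57
position: [0.5351, -0.1964, 0.0564]
eef_rot: [3.137, -0.934, 2.482]
contact_force: [0.7, -0.2, 0.1]
gripper_width: 0.0875
gripper_force: 0.0
```

```bash
python3 - <<'E'
from h import *
s=monitor.sense();print(s['time'],s['qpos'],s['position'],np.degrees(s['eef_rot']))
R=tool(142,-55);z=R[:,2];P=np.array([.5128,-.1805,.029])+.014*z
plan(P,R,4)
E
```

```text
14.5667 [-0.49963225  0.95031571  0.61483836  0.22130726  2.49197167 -1.29761925] [ 0.5351341  -0.19644157  0.05637149] [179.74108397 -53.51431305 142.18976413]
4 rows: -0.00146 -0.00031 0.01306 0.026 0.371 0.029
```

play_rows:
  commands: "-0.0015 -0.0003 0.0131 0.03 0.37 0.03 0.0878;-0.0015 -0.0003 0.0131 0.03 0.37 0.03 0.0878;-0.0015 -0.0003 0.0131 0.03 0.37 0.03 0.0878;-0.0015 -0.0003 0.0131 0.03 0.37 0.03 0.0878;0 0 0 0 0 0 0.0878;0 0 0 0 0 0 0.0878;0 0 0 0 0 0 0.0878;0 0 0 0 0 0 0.0878"

```text
time: 15.23
position: [0.5029, -0.1733, 0.0147]
eef_rot: [-3.138, -0.97, 2.475]
contact_force: [0.2, -0.1, 0.2]
gripper_width: 0.0882
gripper_force: 0.0
```

```bash
python3 - <<'E'
from h import *
s=monitor.sense();print(s['time'],s['qpos'],s['position'],np.degrees(s['eef_rot']),s['contact_force'])
R=tool(142,-55);z=R[:,2];P=np.array([.5128,-.1805,.029])+.014*z
plan(P,R,2)
E
```

```text
15.2333 [-0.49437221  0.88668523  0.80832664  0.20609856  2.39955908 -1.31996109] [ 0.50289279 -0.17333319  0.01472507] [-179.81987926  -55.59291443  141.8067073 ] [ 0.24794145 -0.14960449  0.24744857]
2 rows: 0.00236 0.00022 -0.00208 -0.011 -0.297 -0.055
```

play_rows:
  commands: "0.0024 0.0002 -0.0021 0 -0.3 -0.05 0.0878;0.0024 0.0002 -0.0021 0 -0.3 -0.05 0.0878;0 0 0 0 0 0 0.0878;0 0 0 0 0 0 0.0878;0 0 0 0 0 0 0.045;0 0 0 0 0 0 0.045;0 0 0 0 0 0 0.045;0 0 0 0 0 0 0.045"
  force: 35

```text
time: 15.9
position: [0.5025, -0.1727, 0.0192]
eef_rot: [-3.14, -0.964, 2.477]
contact_force: [-0.3, -0.6, 0.4]
gripper_width: 0.0647
gripper_force: 0.0
```

play_rows:
  commands: "0 0 0 0 0 0 0.045;0 0 0 0 0 0 0.045;0 0 0 0 0 0 0.045;0 0 0 0 0 0 0.045;0 0 0 0 0 0 0.045;0 0 0 0 0 0 0.045;0 0 0 0 0 0 0.045;0 0 0 0 0 0 0.045"

```text
time: 16.57
position: [0.5027, -0.1728, 0.0193]
eef_rot: [-3.14, -0.964, 2.477]
contact_force: [-0.5, 0.5, -2.0]
gripper_width: 0.0534
gripper_force: 35.0
```

```bash
python3 - <<'E'
from h import *
s=monitor.sense();print(s['time'],s['qpos'],s['position'],np.degrees(s['eef_rot']),s['contact_force'],s['gripper_width'])
R0=Ro.from_euler('xyz',s['eef_rot']).as_matrix();p=np.array(s['position'])
# lid centre in tool frame: tool orientation Rl
lc=np.array([.5033,-.1731,.028]); t=R0.T@(lc-p);print('lid centre in tool',t)
a=plan(p+[-.05,.04,.16],R0,6)
# goal over box: x azimuth 190.5, tilt +(90 from current)
tilt=90+np.degrees(np.arctan2(R0[2,0],-R0[2,2]))*-1
print('tilt',tilt, 'chk',np.degrees(np.arccos(-R0[2,2])))
R=tool(190.5,90-np.degrees(np.arccos(-R0[2,2])));c=np.array([.4645,.2092,.05+.06])
plan(c-R@t,R,24,start=a)
E
```

```text
16.5667 [-0.49341214  0.87494195  0.81409348  0.20546014  2.3989237  -1.32028765] [ 0.50265345 -0.17277182  0.01929465] [-179.89614045  -55.21409822  141.9321555 ] [-0.47848222  0.45093693 -1.97881165] 0.05343863936866098
lid centre in tool [ 0.00674377  0.00013023 -0.00555099]
6 rows: 0.02799 0.0001 -0.00645 0.0 0.0 0.0
tilt 34.78585767567841 chk 55.214163607475804
24 rows: 0.00208 0.01351 0.00559 0.393 -3.505 -2.197
```

Gripped. On the way I'll stop vertically a little beyond the box, so the wrist camera can measure the box precisely.

play_rows:
  commands: "0.028 0 -0.0065 0 0 0 0.045;0.028 0 -0.0065 0 0 0 0.045;0.028 0 -0.0065 0 0 0 0.045;0.028 0 -0.0065 0 0 0 0.045;0.028 0 -0.0065 0 0 0 0.045;0.028 0 -0.0065 0 0 0 0.045;0 0 0 0 0 0 0.045;0 0 0 0 0 0 0.045"

```text
time: 17.23
position: [0.4529, -0.1335, 0.181]
eef_rot: [-3.141, -0.959, 2.478]
contact_force: [-0.6, 0.1, -1.7]
gripper_width: 0.0538
gripper_force: 35.0
```

```bash
python3 - <<'E'
from h import *
s=monitor.sense();print(s['time'],s['position'],np.degrees(s['eef_rot']),s['contact_force'],s['gripper_width'])
plan([.53,.222,.23],tool(190.5,0),16)
E
```

```text
17.2333 [ 0.45291336 -0.13354059  0.18096914] [-179.97897953  -54.93434056  142.00733492] [-0.55852676  0.09841548 -1.70970013] 0.05381623469379916
16 rows: 0.00185 0.02369 -0.00068 1.449 -3.22 -2.789
```

play_rows:
  commands: "0.0019 0.0237 -0.0007 1.45 -3.22 -2.79 0.045;0.0019 0.0237 -0.0007 1.45 -3.22 -2.79 0.045;0.0019 0.0237 -0.0007 1.45 -3.22 -2.79 0.045;0.0019 0.0237 -0.0007 1.45 -3.22 -2.79 0.045;0.0019 0.0237 -0.0007 1.45 -3.22 -2.79 0.045;0.0019 0.0237 -0.0007 1.45 -3.22 -2.79 0.045;0.0019 0.0237 -0.0007 1.45 -3.22 -2.79 0.045;0.0019 0.0237 -0.0007 1.45 -3.22 -2.79 0.045"

```text
time: 17.9
position: [0.5335, 0.0361, 0.2032]
eef_rot: [3.022, -0.482, 2.959]
contact_force: [1.7, -0.2, -1.4]
gripper_width: 0.0538
gripper_force: 35.0
```

play_rows:
  commands: "0.0019 0.0237 -0.0007 1.45 -3.22 -2.79 0.045;0.0019 0.0237 -0.0007 1.45 -3.22 -2.79 0.045;0.0019 0.0237 -0.0007 1.45 -3.22 -2.79 0.045;0.0019 0.0237 -0.0007 1.45 -3.22 -2.79 0.045;0.0019 0.0237 -0.0007 1.45 -3.22 -2.79 0.045;0.0019 0.0237 -0.0007 1.45 -3.22 -2.79 0.045;0.0019 0.0237 -0.0007 1.45 -3.22 -2.79 0.045;0.0019 0.0237 -0.0007 1.45 -3.22 -2.79 0.045"

```text
time: 18.57
position: [0.5294, 0.2232, 0.2275]
eef_rot: [3.14, -0.004, -2.955]
contact_force: [0.1, 0.4, -1.9]
gripper_width: 0.0534
gripper_force: 35.0
```

```bash
python3 - <<'E'
from h import *
for i in range(6): eyes.snapshot('wrist')
w=snap('wrist','w6.png');s=monitor.sense();print(s['time'],s['qpos'],s['position'],np.degrees(s['eef_rot']),s['gripper_width'])
px=proj(w,[[.4645,.2092,.0]])[0];print(px)
for t in (20,30,45):
  try:
    H=mask(w,px,thr=t);print(np.ptp(H,axis=0));print(fit([(w,H)],(.4645,.2092),.076,.04))
  except Exception as e: print(e)
E
```

```text
18.9167 [ 0.33373376  0.03635408  1.2301701   0.00360378  1.88158528 -1.41742171] [0.52979324 0.22103219 0.22819704] [ 179.86233958   -0.39899141 -169.60319924] 0.05328459715468919
[275.50540618 129.60851657]
[72. 72.]
(array([0.46411535, 0.20732032, 0.19219528]), np.float64(0.023110379282562876))
[72. 72.]
(array([0.46432534, 0.20766036, 0.18162996]), np.float64(0.022272349985507534))
[72. 74.]
(array([0.46416405, 0.20755886, 0.19156036]), np.float64(0.04062801743904265))
```

View pics/w6.png

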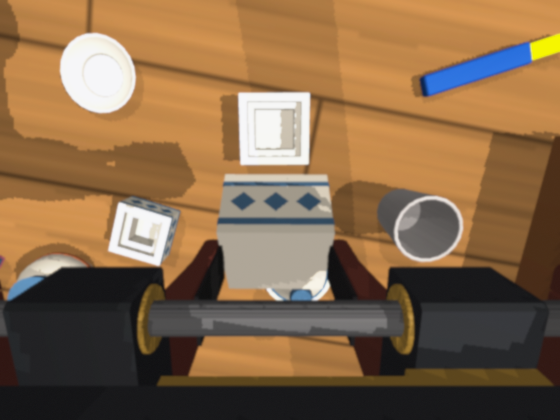

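The wrist view shows the larger box, clean and square to the image at (274,129), with the held lid at (275,230). The lid's edges are at rows 176 (rim), 223 and 288. I'll use these edges to check where the lid sits in the hand.

```bash
python3 - <<'E'
from h import *
from scipy.optimize import least_squares
w=snap('wrist');s=monitor.sense();R0=Ro.from_euler('xyz',s['eef_rot']).as_matrix();p=np.array(s['position'])
obs=np.array([[222,176],[331,176],[217,223],[333,223],[229,288],[324,288]])
# lid axes in tool: at grasp2 lid z = inward(az142), up=world z, tool tilt -55.2
Rg=tool(142,-55.1); li=np.array([np.cos(np.radians(142)),np.sin(np.radians(142)),0])
def pts(t,phi):
    Rt=Ro.from_euler('y',phi).as_matrix()
    zl=Rt@Rg.T@li; ul=Rt@Rg.T@np.array([0,0,1.]); y=np.array([0,1.,0])
    P=[]
    for a,b in ((.02,1),(-.02,1),(-.02,-1)):   # rim/top, plate/top, plate/bottom
        P+= [t+a*zl+b*.028*ul+sg*.028*y for sg in (-1,1)]
    return p+np.array(P)@R0.T
t0=np.array([.00674,.00013,-.00555])
print(np.round(proj(w,pts(t0,0))))
def res(v,fl):
    q=proj(w,pts(v[:3],v[3]));q=q.reshape(3,2,2)
    q=np.array([r[np.argsort(r[:,0])] for r in q]).reshape(-1,2);return (q-obs).ravel()
r=least_squares(res,[*t0,0],args=(0,),x_scale=.01);print(r.x[:3],np.degrees(r.x[3]),np.round(r.fun,1))
E
```

```text
[[226. 176.]
 [328. 176.]
 [218. 234.]
 [337. 234.]
 [230. 291.]
 [324. 291.]]
[ 0.0076316  -0.0004562  -0.00327182] -5.12771189493197 [ 4.4 -2.8 -5.6 -2.8  0.6  1.1  1.4  1.1 -0.2  1.6 -1.1  1.6]
```

```bash
python3 - <<'E'
import cv2
im=cv2.imread('pics/w6.png')
for c in (258,):
  print([(r,*map(int,im[r,c])) for r in list(range(170,186))+list(range(214,244,1))+list(range(282,296))])
cv2.imwrite('pics/w6c.png',cv2.resize(im[160:300,205:345],None,fx=4,fy=4,interpolation=2))
E
```

```text
[(170, 65, 117, 168), (171, 65, 118, 167), (172, 69, 119, 168), (173, 96, 136, 176), (174, 139, 167, 193), (175, 170, 193, 209), (176, 184, 204, 216), (177, 188, 207, 218), (178, 188, 207, 218), (179, 186, 205, 215), (180, 177, 192, 199), (181, 153, 156, 156), (182, 119, 110, 99), (183, 98, 81, 61), (184, 97, 80, 62), (185, 109, 104, 96), (214, 138, 153, 161), (215, 137, 151, 159), (216, 132, 142, 147), (217, 116, 117, 115), (218, 100, 90, 77), (219, 92, 74, 53), (220, 90, 70, 46), (221, 90, 70, 46), (222, 92, 73, 52), (223, 101, 90, 79), (224, 118, 119, 118), (225, 132, 142, 146), (226, 137, 151, 158), (227, 138, 153, 161), (228, 138, 153, 161), (229, 139, 154, 161), (230, 138, 153, 161), (231, 140, 155, 163), (232, 144, 158, 167), (233, 148, 163, 171), (234, 151, 166, 174), (235, 151, 166, 175), (236, 152, 166, 175), (237, 151, 166, 175), (238, 152, 166, 175), (239, 151, 166, 174), (240, 151, 166, 175), (241, 151, 166, 175), (242, 151, 166, 175), (243, 151, 166, 175), (282, 152, 166, 175), (283, 152, 166, 175), (284, 152, 166, 175), (285, 154, 168, 177), (286, 157, 172, 181), (287, 149, 168, 182), (288, 127, 155, 180), (289, 97, 139, 180), (290, 75, 129, 179), (291, 70, 126, 180), (292, 69, 126, 180), (293, 69, 127, 181), (294, 71, 127, 183), (295, 71, 129, 184)]
```

View pics/w6c.png

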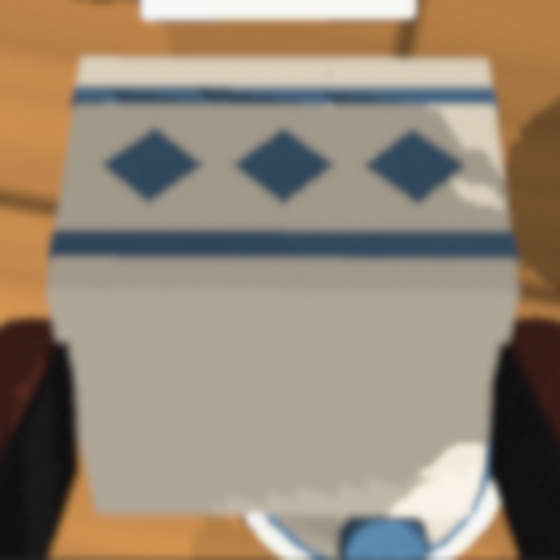

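The crop gives sharper edges: rim at row 173.8 (columns 225–327.5), plate edge at row 231.8 (217.5–334.7), far edge at row 288.5. I'll refit with these and plan the final pose.

```bash
cat > g.py <<'E'
from h import *
E
python3 - <<'E'
from h import *
from scipy.optimize import least_squares
w=snap('wrist');s=monitor.sense();R0=Ro.from_euler('xyz',s['eef_rot']).as_matrix();p=np.array(s['position'])
obs=np.array([[225,173.8],[327.5,173.8],[217.5,231.8],[334.7,231.8],[229.2,288.5],[323,288.5]])
Rg=tool(142,-55.1); li=np.array([np.cos(np.radians(142)),np.sin(np.radians(142)),0])
def res(v):
    t=v[:3];Rt=Ro.from_euler('yz',[v[3],v[4]]).as_matrix();zl=Rt@Rg.T@li; ul=Rt@Rg.T@np.array([0,0,1.]); y=Rt@np.array([0,1.,0])
    P=np.array([t+a*zl+b*.028*ul+sg*.028*y for a,b in ((.02,1),(-.02,1),(-.02,-1)) for sg in (-1,1)])
    q=proj(w,p+P@R0.T).reshape(3,2,2);q=np.array([r[np.argsort(r[:,0])] for r in q]).reshape(-1,2);return (q-obs).ravel()
r=least_squares(res,[.0067,0,-.0055,0,0],x_scale=.01);print('t',r.x[:3],np.degrees(r.x[3:]),np.round(r.fun,1))
t=np.array([.0067,0,-.0055])
print('pos',p,np.degrees(s['eef_rot']))
c=np.array([.4643,.2086,.05])
for tl in (34.9,):
    R=tool(190.5,tl); P=c-R@t; print('final TCP',P,'z',R[:,2])
    plan(P+[0,0,.05],R,8)
E
```

```text
t [ 0.00766739 -0.00051444 -0.0049459 ] [0.32729982 0.02742775] [ 0.3  0.1 -0.6  0.1 -0.4 -0.   0.8 -0.   0.2 -0.1 -0.3 -0.1]
pos [0.52990889 0.22102229 0.2287676 ] [ 179.84623043   -0.3420244  -169.61094586]
final TCP [0.47279711 0.21017485 0.04932254] z [ 0.56256524  0.1042653  -0.82015188]
8 rows: 0.0114 -7e-05 0.01395 0.014 -4.405 -0.019
```

play_rows:
  commands: "0.0114 -0.0001 0.014 0 -4.4 -0.02 0.045;0.0114 -0.0001 0.014 0 -4.4 -0.02 0.045;0.0114 -0.0001 0.014 0 -4.4 -0.02 0.045;0.0114 -0.0001 0.014 0 -4.4 -0.02 0.045;0.0114 -0.0001 0.014 0 -4.4 -0.02 0.045;0.0114 -0.0001 0.014 0 -4.4 -0.02 0.045;0.0114 -0.0001 0.014 0 -4.4 -0.02 0.045;0.0114 -0.0001 0.014 0 -4.4 -0.02 0.045"

```text
time: 19.68
position: [0.4727, 0.2103, 0.0994]
eef_rot: [3.138, 0.614, -2.959]
contact_force: [0.2, -0.4, -1.0]
gripper_width: 0.0538
gripper_force: 35.0
```

play_rows:
  commands: "0 0 0 0 0 0 0.045;0 0 0 0 0 0 0.045;0 0 0 0 0 0 0.045;0 0 0 0 0 0 0.045;0 0 0 0 0 0 0.045;0 0 0 0 0 0 0.045;0 0 0 0 0 0 0.045;0 0 0 0 0 0 0.045"

```text
time: 20.35
position: [0.4731, 0.2114, 0.1008]
eef_rot: [3.139, 0.611, -2.957]
contact_force: [0.2, -0.8, -2.4]
gripper_width: 0.0537
gripper_force: 35.0
```

```bash
python3 - <<'E'
from h import *
s=monitor.sense();print(s['time'],s['qpos'],s['position'],np.degrees(s['eef_rot']),s['contact_force'])
t=np.array([.0072,0,-.0052]);R=tool(190.5,34.9);P=np.array([.4643,.2086,.05])-R@t;print(P)
plan(P+[0,0,.016],R,8)
w=snap('side','s7.png');cv2.imwrite('pics/s7c.png',cv2.resize(w['color'][90:240,150:330],None,fx=4,fy=4,interpolation=2))
E
```

```text
20.35 [ 0.46983521 -0.75890605  2.19057585 -0.17690908  1.12387147 -1.25774369] [0.47306718 0.21136863 0.10082636] [ 179.82838297   34.99560328 -169.44401298] [ 0.18436024 -0.80084341 -2.415037  ]
[0.47303155 0.2102183  0.04985466]
8 rows: 0.00253 -0.00015 0.00357 0.025 0.012 0.006
```

View pics/s7c.png

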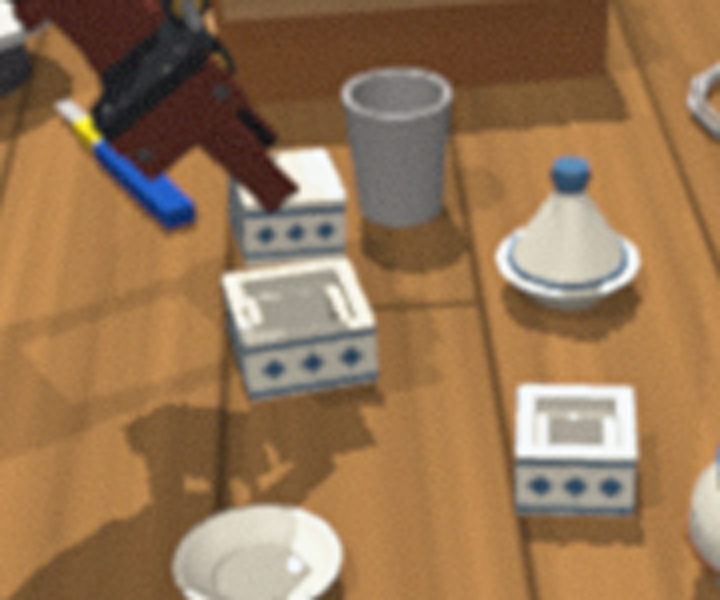

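The lid hangs rim down and level over the box's mouth (crop (290,200) above (300,300)). I'll lower it.

play_rows:
  commands: "0.0025 -0.0001 0.0036 0.02 0.01 0 0.045;0.0025 -0.0001 0.0036 0.02 0.01 0 0.045;0.0025 -0.0001 0.0036 0.02 0.01 0 0.045;0.0025 -0.0001 0.0036 0.02 0.01 0 0.045;0.0025 -0.0001 0.0036 0.02 0.01 0 0.045;0.0025 -0.0001 0.0036 0.02 0.01 0 0.045;0.0025 -0.0001 0.0036 0.02 0.01 0 0.045;0.0025 -0.0001 0.0036 0.02 0.01 0 0.045"

```text
time: 21.07
position: [0.4727, 0.2105, 0.0644]
eef_rot: [-3.142, 0.609, -2.957]
contact_force: [0.4, -0.5, -2.0]
gripper_width: 0.0539
gripper_force: 35.0
```

play_rows:
  commands: "0 0 0 0 0 0 0.045;0 0 0 0 0 0 0.045;0 0 0 0 0 0 0.045;0 0 0 0 0 0 0.045;0 0 0 0 0 0 0.045;0 0 0 0 0 0 0.045;0 0 0 0 0 0 0.045;0 0 0 0 0 0 0.045"

```text
time: 21.73
position: [0.4728, 0.2105, 0.065]
eef_rot: [3.142, 0.609, -2.957]
contact_force: [0.2, -0.0, -0.7]
gripper_width: 0.0534
gripper_force: 35.0
```

```bash
python3 - <<'E'
from h import *
for i in range(3):
    if i: eyes.snapshot('side')
    s=monitor.sense();print(s['time'],s['position'],np.degrees(s['eef_rot']),s['contact_force'])
t=np.array([.0072,0,-.0052]);R=tool(190.5,34.9);P=np.array([.4643,.2086,.05])-R@t
plan(P+[0,0,.008],R,8)
E
```

```text
21.7333 [0.47281188 0.21054592 0.06503064] [ 179.99558241   34.90863125 -169.42322471] [ 0.21472263 -0.0015738  -0.68383984]
21.7833 [0.4728118  0.21051021 0.06500059] [ 179.99851577   34.90612222 -169.42475293] [ 0.42388179  0.139575   -0.71499985]
21.8333 [0.47277733 0.21050953 0.06491116] [ 179.99802359   34.89919906 -169.42587502] [ 0.57942115  0.22106448 -1.72178669]
8 rows: 0.00048 -4e-05 0.00074 0.006 -0.0 0.008
```

play_rows:
  commands: "0.0005 0 0.0007 0 0 0 0.045;0.0005 0 0.0007 0 0 0 0.045;0.0005 0 0.0007 0 0 0 0.045;0.0005 0 0.0007 0 0 0 0.045;0.0005 0 0.0007 0 0 0 0.045;0.0005 0 0.0007 0 0 0 0.045;0 0 0 0 0 0 0.045;0 0 0 0 0 0 0.045"

```text
time: 22.5
position: [0.4727, 0.2105, 0.0597]
eef_rot: [-3.142, 0.609, -2.957]
contact_force: [0.4, 0.5, -1.6]
gripper_width: 0.0532
gripper_force: 35.0
```

play_rows:
  commands: "0.0003 0 0.0004 0 0 0 0.045;0.0003 0 0.0004 0 0 0 0.045;0.0003 0 0.0004 0 0 0 0.045;0.0003 0 0.0004 0 0 0 0.045;0 0 0 0 0 0 0.045;0 0 0 0 0 0 0.045;0 0 0 0 0 0 0.045;0 0 0 0 0 0 0.045"

```text
time: 23.17
position: [0.4729, 0.2106, 0.0583]
eef_rot: [3.141, 0.61, -2.957]
contact_force: [0.8, -0.1, -0.0]
gripper_width: 0.0538
gripper_force: 35.0
```

play_rows:
  commands: "0.0003 0 0.0004 0 0 0 0.045;0.0003 0 0.0004 0 0 0 0.045;0.0003 0 0.0004 0 0 0 0.045;0.0003 0 0.0004 0 0 0 0.045;0 0 0 0 0 0 0.045;0 0 0 0 0 0 0.045;0 0 0 0 0 0 0.045;0 0 0 0 0 0 0.045"

```text
time: 23.83
position: [0.4737, 0.2108, 0.0578]
eef_rot: [3.141, 0.613, -2.957]
contact_force: [2.5, 0.4, 4.9]
gripper_width: 0.0538
gripper_force: 35.0
```

```bash
python3 - <<'E'
from h import *
for i in range(3):
    if i: eyes.snapshot('side')
    s=monitor.sense();print(s['time'],s['position'],np.degrees(s['eef_rot']),s['contact_force'],s['ft_torque'])
D=snap('side');S=snap('scene')
H=mask(S,(342,202));print(np.ptp(H,axis=0))
d=np.array([.983,.182,0]);
R0=Ro.from_euler('xyz',s['eef_rot']).as_matrix();t=np.array([.0072,0,-.0052]);print('lid centre',s['position']+R0@t)
for n in('scene','side'): print([(np.round(q['at'],1),round(q['score'],2)) for q in eyes.pinpoint(n,'box')[:2]],[(np.round(q['at'],1),round(q['score'],2)) for q in eyes.pinpoint(n,'lid')[:4]])
E
```

```text
23.8333 [0.47371764 0.21083326 0.05776768] [ 179.96476561   35.1185765  -169.43673864] [2.54460226 0.41460406 4.89356073] [ 1.11947871e-02 -6.60385013e-01 -1.99381904e-04]
23.8833 [0.47371785 0.2108136  0.05774963] [ 179.96875282   35.11788382 -169.43382811] [2.84696123 0.57543233 5.3606106 ] [-0.01997139 -0.62553105 -0.0228602 ]
23.9333 [0.47371956 0.21079714 0.05775317] [ 179.97109164   35.11893866 -169.43225754] [2.77147703 0.72946404 5.38712845] [ 0.04333162 -0.68078765 -0.00641859]
[31. 38.]
lid centre [0.46498993 0.20916585 0.05786458]
[(array([341.4, 201.3]), 0.82)] [(array([343.7, 189. ]), 0.78), (array([205.1, 271.6]), 0.69), (array([170.6, 176.7]), 0.67)]
[(array([226.9, 180.6]), 0.95), (array([339.8, 232.1]), 0.22)] [(array([209.1, 378.8]), 0.94), (array([361.8, 284.5]), 0.81), (array([221.7, 152.8]), 0.69), (array([340.4, 235.5]), 0.42)]
```

play_rows:
  commands: "-0.0004 0 0.0003 0 0 0 0.045;-0.0004 0 0.0003 0 0 0 0.045;-0.0004 0 0.0003 0 0 0 0.045;0 0 0 0 0 0 0.045;0 0 0 0 0 0 0.045;0 0 0 0 0 0 0.045;0 0 0 0 0 0 0.045;0 0 0 0 0 0 0.045"

```text
time: 24.9
position: [0.4749, 0.211, 0.0571]
eef_rot: [3.141, 0.612, -2.957]
contact_force: [2.6, 0.1, 5.5]
gripper_width: 0.0538
gripper_force: 35.0
```

play_rows:
  commands: "-0.0004 0 0.0003 0 0 0 0.045;-0.0004 0 0.0003 0 0 0 0.045;-0.0004 0 0.0003 0 0 0 0.045;0 0 0 0 0 0 0.045;0 0 0 0 0 0 0.045;0 0 0 0 0 0 0.045;0 0 0 0 0 0 0.045;0 0 0 0 0 0 0.045"

```text
time: 25.57
position: [0.4761, 0.2112, 0.0566]
eef_rot: [3.141, 0.611, -2.957]
contact_force: [3.6, 0.6, 5.8]
gripper_width: 0.0538
gripper_force: 35.0
```

```bash
python3 - <<'E'
from h import *
s=monitor.sense();print(s['time'],s['position'],np.degrees(s['eef_rot']),s['contact_force'],s['ft_torque'])
D=snap('side','s8.png');cv2.imwrite('pics/s8c.png',cv2.resize(D['color'][110:200,180:270],None,fx=6,fy=6,interpolation=2))
E
```

```text
25.5667 [0.47607458 0.21122938 0.05656619] [ 179.97948372   34.99914571 -169.42963651] [3.64194589 0.56584326 5.77890893] [ 0.01976348 -0.68457236 -0.03091918]
```

View pics/s8c.png

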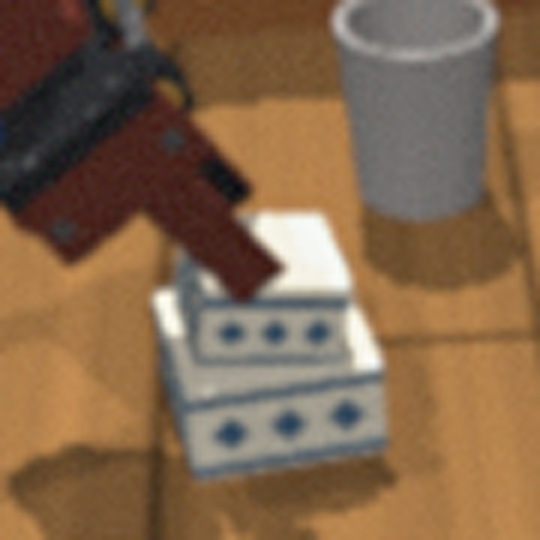

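The side crop shows the lid at crop (270,300) pitched in the grip: its outer side has dropped into the pocket and its inner rim sits on the inner border. I'll measure the pitch from the wrist camera's lid edges, which were at rows 173.8 / 231.8 / 288.5 before.

```bash
python3 - <<'E'
from h import *
w=snap('wrist','w9.png');im=w['color'].astype(int)
col=np.median(im[:,255:262],axis=1)
g=np.abs(np.diff(col,axis=0)).sum(1)
print([(i,int(g[i]),list(map(int,col[i]))) for i in range(100,300) if g[i]>25])
print([(i,list(map(int,col[i]))) for i in range(215,260,3)])
E
```

```text
[(111, 32, [85, 148, 208]), (112, 56, [79, 137, 193]), (113, 32, [69, 118, 166]), (114, 53, [67, 107, 147]), (115, 96, [95, 124, 155]), (116, 32, [137, 157, 176]), (117, 69, [157, 166, 173]), (118, 83, [149, 143, 135]), (120, 68, [133, 109, 81]), (121, 119, [146, 131, 114]), (122, 86, [170, 171, 169]), (123, 34, [188, 201, 207]), (149, 36, [196, 214, 223]), (150, 98, [187, 201, 209]), (151, 116, [166, 167, 166]), (152, 65, [143, 128, 112]), (154, 53, [131, 106, 75]), (155, 109, [141, 122, 102]), (156, 103, [162, 159, 153]), (157, 48, [184, 194, 199]), (176, 30, [205, 222, 228]), (177, 105, [196, 211, 218]), (178, 120, [173, 175, 172]), (179, 68, [150, 134, 116]), (181, 52, [136, 109, 77]), (182, 114, [145, 125, 104]), (183, 110, [167, 164, 157]), (184, 51, [190, 202, 206]), (219, 99, [207, 220, 224]), (220, 124, [185, 185, 182]), (221, 72, [161, 143, 124]), (225, 35, [147, 115, 79]), (226, 113, [156, 126, 94]), (227, 137, [179, 163, 147]), (228, 56, [205, 210, 211]), (236, 30, [233, 244, 248]), (278, 150, [241, 250, 253]), (279, 144, [163, 201, 230]), (280, 41, [99, 150, 201]), (298, 36, [72, 122, 170]), (299, 61, [70, 109, 149])]
[(215, [207, 224, 230]), (218, [213, 227, 234]), (221, [161, 143, 124]), (224, [146, 113, 78]), (227, [179, 163, 147]), (230, [221, 233, 239]), (233, [221, 234, 239]), (236, [233, 244, 248]), (239, [254, 255, 255]), (242, [254, 255, 255]), (245, [254, 255, 255]), (248, [254, 255, 255]), (251, [254, 255, 255]), (254, [254, 255, 255]), (257, [254, 255, 255])]
```

```bash
cat >> h.py <<'E'
from scipy.optimize import least_squares,brentq
def lidrows(w,p,R0,t,phi,zs=(),Rg=tool(142,-55.1)):
    li=np.array([np.cos(np.radians(142)),np.sin(np.radians(142)),0]);Rt=Ro.from_euler('y',phi).as_matrix()
    zl=Rt@Rg.T@li;ul=Rt@Rg.T@np.array([0,0,1.])
    P=[t+z*zl+.028*ul for z in zs]+[t-.02*zl+.028*ul,t-.02*zl-.028*ul]
    return proj(w,p+np.array(P)@R0.T)[:,1]
E
python3 - <<'E'
from h import *
w=snap('wrist');s=monitor.sense();R0=Ro.from_euler('xyz',s['eef_rot']).as_matrix();p=np.array(s['position'])
tb=np.array([.00767,0,-.00495]);pb=np.radians(.33)
print(lidrows(w,p,R0,tb,pb))
z1=brentq(lambda z:lidrows(w,p,R0,tb,pb,(z,))[0]-183.3,-.02,.03);z2=brentq(lambda z:lidrows(w,p,R0,tb,pb,(z,))[0]-220.5,-.03,.03);print(z1,z2)
r=least_squares(lambda v:lidrows(w,p,R0,np.array([v[0],0,v[1]]),v[2],(z1,z2))-[180.2,223.5,236.3,279],[.0077,-.005,0],x_scale=.01)
print(r.x[:2],np.degrees(r.x[2]),r.fun)
t=np.array([r.x[0],0,r.x[1]]);print('lid centre',p+R0@t,'ang tool',np.degrees(np.arccos(-R0[2,2])))
Rg=tool(142,-55.1);Rt=Ro.from_euler('y',r.x[2]).as_matrix();zl=R0@Rt@Rg.T@np.array([np.cos(np.radians(142)),np.sin(np.radians(142)),0]);ul=R0@Rt@Rg.T@np.array([0,0,1.])
print('lid z',zl,'lid inward axis',ul);c=p+R0@t
print('rim inward edge',c+.02*zl+.028*ul,'rim outward edge',c+.02*zl-.028*ul)
E
```

```text
[231.57233588 288.09554004]
0.01255644027798693 -0.013230249419691212
[ 0.01165944 -0.0070167 ] 9.254066024144342 [-0.01956109  0.08443693 -0.06624587  0.00172377]
lid centre [0.46273425 0.20870142 0.05559801] ang tool 34.99803538857603
lid z [-0.15646746 -0.02895413 -0.98725863] lid inward axis [-0.97046881 -0.18130072  0.15912365]
rim inward edge [0.43243178 0.20304592 0.0403083 ] rim outward edge [0.48677803 0.21319876 0.03139738]
```

The lid pitched 9.3° in the grip. Its outer rim edge is in the pocket at z=31 mm and its inner edge sits on the border at z=40 mm. I'll grip harder, lift 2 mm, slide outward until the outer edge touches the pocket wall, back off, then level the lid about that edge.

play_rows:
  commands: "0 0 0 0 0 0 0.045;-0.0006 0 -0.0008 0 0 0 0.045;-0.0006 0 -0.0008 0 0 0 0.045;-0.0006 0 -0.0008 0 0 0 0.045;0 0 0 0 0 0 0.045;0 0 0 0 0 0 0.045;0 0 0 0 0 0 0.045;0 0 0 0 0 0 0.045"
  force: 60

```text
time: 26.38
position: [0.4749, 0.2107, 0.0573]
eef_rot: [-3.141, 0.607, -2.957]
contact_force: [-0.2, -0.3, -2.1]
gripper_width: 0.0523
gripper_force: 60.0
```

play_rows:
  commands: "-0.0008 0 0.0006 0 0 0 0.045;-0.0008 0 0.0006 0 0 0 0.045;-0.0008 0 0.0006 0 0 0 0.045;-0.0008 0 0.0006 0 0 0 0.045;0 0 0 0 0 0 0.045;0 0 0 0 0 0 0.045;0 0 0 0 0 0 0.045;0 0 0 0 0 0 0.045"

```text
time: 27.05
position: [0.4795, 0.2118, 0.0585]
eef_rot: [-3.142, 0.609, -2.957]
contact_force: [0.3, -0.6, -2.6]
gripper_width: 0.0519
gripper_force: 60.0
```

```bash
cat > m.py <<'E'
from h import *
w=snap('wrist');s=monitor.sense();R0=Ro.from_euler('xyz',s['eef_rot']).as_matrix();p=np.array(s['position'])
col=np.median(w['color'][:,255:262].astype(int),axis=1)
rb=col[:,2]-col[:,0]                       # bands: R-B negative
def band(a,b):
    r=np.arange(a,b);wt=np.clip(5-rb[a:b],0,None);return (r*wt).sum()/wt.sum()
b1,b2=band(174,190),band(212,234)
far=260+np.argmax(np.abs(np.diff(col[260:300].sum(1))))+.5
v0=least_squares(lambda v:lidrows(w,p,R0,np.array([v[0],0,v[1]]),v[2],(.01256,-.01323))[[0,1,3]]-[b1,b2,far],[.0077,-.005,0],x_scale=.01)
t=np.array([v0.x[0],0,v0.x[1]]);Rg=tool(142,-55.1);Rt=Ro.from_euler('y',v0.x[2]).as_matrix()
zl=R0@Rt@Rg.T@np.array([np.cos(np.radians(142)),np.sin(np.radians(142)),0]);ul=R0@Rt@Rg.T@np.array([0,0,1.]);c=p+R0@t
d=np.array([.983,.182,0])
print('time',s['time'],'rows',b1,b2,far,'t',t,'pitch in hand',np.degrees(v0.x[2]),'lid lean',np.degrees(np.arcsin(ul[2])),'width',s['gripper_width'])
for n,e in(('in',.028),('out',-.028)):
    q=c+.02*zl+e*ul;print(n,'edge: out-rel-box',(q@d-.49437)*1e3,'z',q[2]*1e3)
print('F',s['contact_force'],'M',s['ft_torque'],'TCP',p,np.degrees(s['eef_rot']),s['qpos'])
E
python3 m.py
```

```text
time 27.1 rows 181.03864734299518 223.05181347150258 281.5 t [ 0.01060788  0.         -0.00660461] pitch in hand 7.105035604447878 lid lean 7.1094440849352685 width 0.05241124790567429
in edge: out-rel-box -27.16577866955916 z 41.46138927842582
out edge: out-rel-box 28.38729393742001 z 34.53054695397367
F [-0.09349901  0.27143809 -2.10951057] M [ 0.0010316   0.4309931  -0.00071656] TCP [0.47954029 0.21177178 0.05849371] [ 179.99710143   34.89559148 -169.42680567] [ 0.46440137 -0.72024197  2.2433675  -0.18471979  1.03546104 -1.24426367]
```

play_rows:
  commands: "-0.0004 0 0.0003 0 0 0 0.045;-0.0004 0 0.0003 0 0 0 0.045;-0.0004 0 0.0003 0 0 0 0.045;0 0 0 0 0 0 0.045;0 0 0 0 0 0 0.045;0 0 0 0 0 0 0.045;0 0 0 0 0 0 0.045;0 0 0 0 0 0 0.045"

```text
time: 27.77
position: [0.4811, 0.2121, 0.0586]
eef_rot: [3.142, 0.609, -2.957]
contact_force: [-4.2, -1.1, 2.1]
gripper_width: 0.0523
gripper_force: 60.0
```

play_rows:
  commands: "-0.0004 0 0.0003 0 0 0 0.045;-0.0004 0 0.0003 0 0 0 0.045;-0.0004 0 0.0003 0 0 0 0.045;0 0 0 0 0 0 0.045;0 0 0 0 0 0 0.045;0 0 0 0 0 0 0.045;0 0 0 0 0 0 0.045;0 0 0 0 0 0 0.045"

```text
time: 28.43
position: [0.4825, 0.2123, 0.0583]
eef_rot: [3.142, 0.609, -2.957]
contact_force: [-4.0, -0.6, 2.0]
gripper_width: 0.0523
gripper_force: 60.0
```

```bash
python3 m.py
```

```text
time 28.4833 rows 180.79807692307693 223.32558139534885 280.5 t [ 0.01095446  0.         -0.00655853] pitch in hand 7.9632233765101645 lid lean 7.965865424252553 width 0.05245262797132798
in edge: out-rel-box -24.656373557366052 z 41.57380110765803
out edge: out-rel-box 30.786924651790116 z 33.81314675370134
F [-3.29275795 -0.22965709  1.70985959] M [-0.06032529  0.64997773  0.04903293] TCP [0.48249403 0.21234908 0.05838847] [ 179.99570855   34.89735786 -169.42436437] [ 0.46182991 -0.70900488  2.23720901 -0.18360936  1.02995312 -1.24617819]
```

The wall was felt at 29–30 mm outward (−4 N). Now I'll plan the levelled pose with the outer edge backed off 1.5 mm.

```bash
cat >> m.py <<'E'
import sys
if len(sys.argv)>1:
    o,z,n=float(sys.argv[1]),float(sys.argv[2]),int(sys.argv[3])
    lean=np.arcsin(ul[2]); Rl=R0@Ro.from_euler('y',-lean).as_matrix()
    cc=c+d*(((.49437+o*1e-3))-c@d); cc[2]=z*1e-3+.02
    print('tilt',np.degrees(np.arccos(-Rl[2,2]))); plan(cc-Rl@t,Rl,n)
E
python3 m.py 1.2 35 5
```

```text
time 28.5333 rows 180.8125 223.328165374677 279.5 t [ 0.010887    0.         -0.00541979] pitch in hand 8.441940155956482 lid lean 8.443165559207989 width 0.052508408844691504
in edge: out-rel-box -24.06959924330171 z 40.93515341276419
out edge: out-rel-box 31.30714788952227 z 32.7127693886727
F [-3.90385213 -1.55999545  2.55715448] M [-0.01363096  0.64746532  0.04820183] TCP [0.48250908 0.21233216 0.05839084] [ 179.998037     34.89877458 -169.42459698] [ 0.46181673 -0.70899315  2.23720758 -0.18365885  1.02993085 -1.24615858]
tilt 43.34194017656732
5 rows: 0.00089 0.0 -0.00073 0.0 -1.689 -0.0
```

play_rows:
  commands: "0.0009 0 -0.0007 0 -1.65 0 0.045;0.0009 0 -0.0007 0 -1.65 0 0.045;0.0009 0 -0.0007 0 -1.65 0 0.045;0.0009 0 -0.0007 0 -1.65 0 0.045;0.0009 0 -0.0007 0 -1.65 0 0.045;0 0 0 0 0 0 0.045;0 0 0 0 0 0 0.045;0 0 0 0 0 0 0.045"

```text
time: 29.2
position: [0.4807, 0.2139, 0.0573]
eef_rot: [-3.139, 0.749, -2.957]
contact_force: [-0.0, -0.1, -1.4]
gripper_width: 0.0524
gripper_force: 60.0
```

```bash
python3 m.py 1.2 31 4; python3 m.py
```

```text
time 29.25 rows 180.4212962962963 223.74489795918367 278.5 t [ 0.01180223  0.         -0.00598165] pitch in hand 9.539533773216995 lid lean 1.4748859394641152 width 0.05228035234753754
in edge: out-rel-box -23.94063607585678 z 34.712325597409404
out edge: out-rel-box 32.02437830680971 z 33.27095431138523
F [-0.19493244 -0.51038956 -1.5594651 ] M [-0.25921351  0.55635167 -0.14262664] TCP [0.48087546 0.21393146 0.05765154] [-179.87440878   42.96457729 -169.42389575] [ 0.51254403 -0.85504258  2.37557694 -0.28258354  0.91859793 -1.15222213]
tilt 44.43960704075576
4 rows: 0.00108 0.0 -0.00011 0.0 -0.369 0.0
time 29.3 rows 180.24742268041237 223.89447236180905 277.5 t [ 0.01186384  0.         -0.00570227] pitch in hand 10.246193867088065 lid lean 2.1666029898675703 width 0.052045513516199425
in edge: out-rel-box -23.933957432348553 z 34.9937503420313
out edge: out-rel-box 32.00958151207012 z 32.87665105288134
F [ 0.498995   -0.64449983 -2.08252657] M [-0.26264745  0.55231461 -0.13480035] TCP [0.48096664 0.21393848 0.05783715] [-179.88605479   42.97953207 -169.44189265] [ 0.51250273 -0.85504052  2.37536479 -0.28265221  0.91855456 -1.15202686]
```

By the edge measurement the whole rim is inside the pocket (33–35 mm high, border at 40) and nearly level. The shoulder joint is at its limit, so I'll release here and let the lid drop the last few mm.

play_rows:
  commands: "0.0003 0 0.0003 0 0 0 0.045;0.0003 0 0.0003 0 0 0 0.045;0.0003 0 0.0003 0 0 0 0.045;0.0003 0 0.0003 0 0 0 0.045;0 0 0 0 0 0 0.045;0 0 0 0 0 0 0.045;0 0 0 0 0 0 0.045;0 0 0 0 0 0 0.045"

```text
time: 29.97
position: [0.4811, 0.214, 0.0569]
eef_rot: [-3.14, 0.751, -2.957]
contact_force: [-5.6, -3.3, 3.6]
gripper_width: 0.0525
gripper_force: 60.0
```

```bash
python3 m.py
```

```text
time 30.0167 rows 180.44230769230768 223.64659685863873 279.5 t [ 0.01141956  0.         -0.00697848] pitch in hand 8.922722786109965 lid lean 0.7670850279970094 width 0.05206287753834142
in edge: out-rel-box -23.891453519160944 z 34.58403197433727
out edge: out-rel-box 32.08709046488967 z 33.834317446276124
F [-5.17445777 -2.13557537  2.48218683] M [-0.48135013  0.61038558 -0.32440948] TCP [0.48106496 0.21402875 0.05690447] [-179.88495295   43.05557931 -169.43737296] [ 0.51298565 -0.85526367  2.37773977 -0.28413344  0.91539711 -1.15035028]
```

play_rows:
  commands: "0 0 0 0 0 0 0.07;0 0 0 0 0 0 0.0878;0 0 0 0 0 0 0.0878;0 0 0 0 0 0 0.0878;0 0 0 0 0 0 0.0878;0 0 0 0 0 0 0.0878;0 0 0 0 0 0 0.0878;0 0 0 0 0 0 0.0878"

```text
time: 30.68
position: [0.4808, 0.2141, 0.056]
eef_rot: [-3.14, 0.751, -2.957]
contact_force: [0.1, -0.0, 0.3]
gripper_width: 0.0877
gripper_force: 0.0
```

```bash
cat > f.py <<'E'
from h import *
s=monitor.sense();print(s['time'],s['position'],np.degrees(s['eef_rot']),s['contact_force'],s['gripper_width'])
S=snap('scene','a.png');D=snap('side','b.png')
for n in('scene','side'): print([(np.round(q['at'],1),round(q['score'],2)) for q in eyes.pinpoint(n,'box')[:2]],[(np.round(q['at'],1),round(q['score'],2)) for q in eyes.pinpoint(n,'lid')[:4]])
E
python3 f.py
python3 - <<'E'
from h import *
R=tool(190.5,0)
s=monitor.sense();R0=Ro.from_euler('xyz',s['eef_rot']).as_matrix()
plan(s['position']-R0[:,2]*.09+[0,0,.02],R0,5)
E
```

```text
30.6833 [0.48078384 0.21411863 0.05597864] [-179.88872254   43.00061227 -169.42247568] [ 0.10465007 -0.00521879  0.26086743] 0.0877411731534327
[(array([339.8, 206.3]), 0.93)] [(array([345.4, 193.4]), 0.83), (array([203.9, 270.1]), 0.75), (array([173.2, 176.2]), 0.59)]
[(array([227. , 177.3]), 0.76)] [(array([362.6, 282.4]), 0.86), (array([221.4, 156.2]), 0.73), (array([209.4, 376.6]), 0.71), (array([210.8, 237.4]), 0.58)]
5 rows: -0.00273 -1e-05 -0.02093 0.0 0.0 0.0
```

```bash
python3 - <<'E'
from h import *
s=monitor.sense();p=np.array(s['position']);R0=Ro.from_euler('xyz',s['eef_rot']).as_matrix()
a=plan(p+[-.005,0,.03],R0,2)
plan([.53,.222,.23],tool(190.5,0),12,start=a)
E
```

```text
2 rows: -0.00843 0.00043 -0.01265 0.0 0.0 0.0
12 rows: -0.00915 -0.00019 -0.00944 -0.007 3.583 0.003
```

play_rows:
  commands: "-0.0084 0.0004 -0.0127 0 0 0 0.0878;-0.0084 0.0004 -0.0127 0 0 0 0.0878;-0.0092 -0.0002 -0.0094 0 3.58 0 0.0878;-0.0092 -0.0002 -0.0094 0 3.58 0 0.0878;-0.0092 -0.0002 -0.0094 0 3.58 0 0.0878;-0.0092 -0.0002 -0.0094 0 3.58 0 0.0878;-0.0092 -0.0002 -0.0094 0 3.58 0 0.0878;-0.0092 -0.0002 -0.0094 0 3.58 0 0.0878"

```text
time: 31.65
position: [0.4949, 0.2192, 0.1638]
eef_rot: [-3.139, 0.37, -2.959]
contact_force: [-0.1, 0.5, 0.3]
gripper_width: 0.0876
gripper_force: 0.0
```

play_rows:
  commands: "-0.0092 -0.0002 -0.0094 0 3.58 0 0.0878;-0.0092 -0.0002 -0.0094 0 3.58 0 0.0878;-0.0092 -0.0002 -0.0094 0 3.58 0 0.0878;-0.0092 -0.0002 -0.0094 0 3.58 0 0.0878;-0.0092 -0.0002 -0.0094 0 3.58 0 0.0878;-0.0092 -0.0002 -0.0094 0 3.58 0 0.0878;0 0 0 0 0 0 0.0878;0 0 0 0 0 0 0.0878"

```text
time: 32.32
position: [0.5367, 0.2257, 0.2273]
eef_rot: [-3.138, -0.004, -2.961]
contact_force: [-0.2, 0.5, -0.8]
gripper_width: 0.0875
gripper_force: 0.0
```

```bash
cat > v.py <<'E'
from h import *
for i in range(5): eyes.snapshot('wrist')
W=snap('wrist','w10.png');S=snap('scene','a10.png');D=snap('side','b10.png')
s=monitor.sense();print(s['time'],s['position'],np.degrees(s['eef_rot']))
px={k:proj(v,[[.4655,.21,.03]])[0] for k,v in dict(W=W,S=S,D=D).items()};print(px)
# combined solid: box (76x40) + lid (56, z 30..70 when seated); fit both by hull of union
def cost(p,views,free):
    J=0
    for s_,H in views:
        P=np.vstack([corners(p[0],p[1],p[2],.038,.04),corners(p[3],p[4],p[2],.028,.01,p[5]-.01)])
        q=cv2.convexHull(proj(s_,P).astype(np.float32))[:,0]
        i=cv2.intersectConvexConvex(q,H)[0];a=cv2.contourArea(q);b=cv2.contourArea(H);J+=1-i/(a+b-i)
    return J
V=[(s_,mask(s_,px[k])) for k,s_ in (('W',W),('S',S),('D',D))]
for v in (V[:1],V[1:2],V[2:]):
    print(np.ptp(v[0][1],axis=0))
    x0=np.array([.4655,.2095,.185,.4655,.2095,.07])
    r=min((minimize(cost,x0,args=(v,0),method='Nelder-Mead',options=dict(initial_simplex=[x0]+[x0+q for q in np.diag(sg*np.array([.004,.004,.05,.004,.004,.006]))],maxiter=3000,xatol=1e-5,fatol=1e-6)) for sg in(1,-1)),key=lambda r:r.fun)
    print(np.round(r.x,4),round(r.fun,4))
E
python3 v.py
```

```text
32.7167 [0.53497418 0.22559582 0.22988954] [-1.79830233e+02 -5.90863109e-02 -1.69573351e+02]
{'W': array([274.13619611, 124.0649038 ]), 'S': array([341.40789971, 200.93992745]), 'D': array([223.92018863, 167.6622105 ])}
[72. 73.]
[0.4664 0.2093 0.183  0.4639 0.2114 0.0705] 0.0245
[30. 33.]
[0.4652 0.2108 0.1814 0.4657 0.2089 0.0661] 0.0276
[37. 42.]
[0.4679 0.2108 0.1828 0.4654 0.3304 0.0005] 0.0217
```

```bash
python3 - <<'E'
from h import *
D=snap('side');im=D['color'].astype(int);rb=im[:,:,2]-im[:,:,0]
e=np.array([np.cos(.183),np.sin(.183),0]);n=np.array([-np.sin(.183),np.cos(.183),0]);bc=np.array([.4658,.2098,0])
for z,h,name in((.0632,.028,'lid band seated'),(.070,.028,'lid top seated'),(.04,.038,'box top'),(.033,.038,'box band')):
    print(name,np.round(proj(D,[bc-h*n+u*e+[0,0,z] for u in(-.024,-.012,0,.012,.024)]),1).tolist())
for c in range(205,248,4):
    col=im[140:195,c];r=rb[140:195,c]
    print(c,[(140+i,int(r[i]),int(col[i].sum()//3)) for i in range(5,50) if r[i]<0 or False])
E
```

```text
lid band seated [[215.0, 163.4], [220.2, 162.7], [225.4, 161.9], [230.6, 161.1], [235.7, 160.4]]
lid top seated [[214.7, 160.9], [220.0, 160.1], [225.2, 159.3], [230.4, 158.6], [235.6, 157.8]]
box top [[216.6, 174.3], [221.8, 173.5], [226.9, 172.7], [232.1, 172.0], [237.2, 171.2]]
box band [[216.8, 176.9], [222.0, 176.1], [227.1, 175.3], [232.3, 174.5], [237.3, 173.7]]
205 []
209 [(170, -1, 121), (171, -7, 101), (172, -11, 99), (173, -12, 88), (174, -9, 82)]
213 [(160, -3, 122), (161, -10, 102), (162, -12, 91), (163, -10, 93), (164, -3, 105), (174, -1, 246), (176, -10, 128), (177, -17, 103)]
217 [(162, -2, 119), (163, -18, 101), (176, -14, 105), (181, -19, 104), (182, -22, 100), (187, -19, 107)]
221 [(162, -17, 99), (163, -3, 117), (166, -10, 112), (167, -25, 95), (168, -7, 114), (175, -14, 114), (176, -3, 115), (181, -13, 110), (182, -4, 121), (186, -6, 116), (187, -1, 95)]
225 [(161, -11, 110), (162, -15, 104), (166, -7, 118), (167, -6, 120), (175, -16, 100), (186, -15, 102)]
229 [(161, -18, 98), (166, -5, 117), (174, -17, 105), (175, -5, 120), (178, -15, 110), (179, -45, 74), (180, -47, 69), (181, -27, 90), (182, -3, 126), (185, -18, 110)]
233 [(160, -14, 107), (161, -6, 116), (164, -10, 114), (165, -31, 88), (166, -18, 104), (173, -10, 115), (174, -8, 111), (184, -13, 120), (185, -6, 107)]
237 [(159, -1, 123), (160, -19, 103), (173, -15, 108), (177, -7, 116), (178, -34, 84), (179, -33, 88), (180, -8, 117), (184, -16, 103)]
241 [(168, -2, 250), (169, -2, 250), (170, -1, 242), (171, -1, 182), (172, -14, 116), (173, -6, 117), (178, -1, 126), (183, -14, 111), (184, -3, 102)]
245 []
```

The lid's upper band in the side view lies within 0.5 px of where it should be for a seated lid, and it runs parallel to the box's band. The lid is fully home, and the box has moved only about 2 mm. I'll hand it in.

```bash
python3 -c "
from station import job
print(job.job_done())"
```

```text
the job is handed in; nothing more can be done
None
```

The lid is turned over and sits rim down in the larger box; I released it and handed the job in at about 33 s. The camera check shows it level and seated and the box moved about 2 mm, but no verdict came back.

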